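# Put the brake-job tools back in their foam nests

## Task

Tidy up after the brake job: put the red pliers, the orange screwdriver, the yellow-and-white paint marker and the dark oil stone each into the foam nest that is lined in its colour (the stone's is light grey) and cut to its length. Each must lie flat on the floor of its recess, in the middle and in line with it, either way round; leave the tape roll and the brake adjuster strut where they are.

Things in the scene. Friction and masses are not known exactly. Their poses are not given: they have to be found in the camera images.
- pliers: Slip-joint pliers with red dipped handles, shut and rigid, lying flat, 55 x 157 x 14 mm. Origin: centre of the underside. Long axis = own y; jaws at -y, handles at +y, z up. Grasp across x at the rivet, 26 mm from the origin towards -y: 22 mm wide, firm from 0 to 12 mm above the surface. (Over both handles, 22 mm from the origin towards +y, they are about 52 mm wide.)
- driver_orange: Small screwdriver with an orange handle and a thin steel blade, lying, 22 x 132 x 25 mm. Origin: centre of the underside. Long axis = own y; the handle (22 mm wide across x, 22 mm high) runs from y = -66 to +11 mm, the blade on to +66 mm. Grasp the handle across x, e.g. 15 mm from the origin towards -y.
- marker: Paint marker, white barrel with yellow cap, lying, 15 x 125 x 16 mm. Origin: centre of the underside. Long axis = own y. Grasp it across x at its middle, close to the surface it lies on (firm to about 14 mm above it, 12 mm wide).
- oil_stone: Dark slate-grey oil stone, a small block 25 x 51 x 13 mm lying flat. Origin: centre of the underside. Long axis = own y. Grasp across x.
- tape_roll: Roll of black tape lying flat, 68 mm across, 19 mm high, origin centre of the underside. A bystander: leave it alone.
- adjuster_strut: Brown-and-steel brake adjuster strut, a threaded rod with a star wheel, lying, 24 x 127 x 24 mm, origin centre of the underside, long axis = own y. A bystander: leave it alone.
- nest_red: Low black foam nest lined in red, the place for the pliers; fixed to the bench. Outside 197 mm along own y, 94 mm along own x, 12 mm high; its recess is 177 x 74 mm and 6 mm deep, between 10 mm rims. The recess floor is 6 mm above the bench. A finger channel at the level of that floor crosses it along x, open at both sides, from y = -48 to +48 mm. Origin: centre of the underside, below the middle of the recess. The thing lies along own y, either way round.
- nest_orange: Low black foam nest lined in orange, the place for the screwdriver; fixed to the bench. Outside 172 mm along own y, 62 mm along own x, 12 mm high; its recess is 152 x 42 mm and 6 mm deep, between 10 mm rims. The recess floor is 6 mm above the bench. A finger channel at the level of that floor crosses it along x, open at both sides, from y = -40 to +40 mm. Origin: centre of the underside, below the middle of the recess. The thing lies along own y, either way round.
- nest_yellow: Low black foam nest lined in yellow, the place for the paint marker; fixed to the bench. Outside 169 mm along own y, 53 mm along own x, 12 mm high; its recess is 149 x 33 mm and 6 mm deep, between 10 mm rims. The recess floor is 6 mm above the bench. A finger channel at the level of that floor crosses it along x, open at both sides, from y = -30 to +30 mm. Origin: centre of the underside, below the middle of the recess. The thing lies along own y, either way round.
- nest_grey: Low black foam nest lined in light grey, the place for the oil stone; fixed to the bench. Outside 91 mm along own y, 65 mm along own x, 12 mm high; its recess is 71 x 45 mm and 6 mm deep, between 10 mm rims. The recess floor is 6 mm above the bench. A finger channel at the level of that floor crosses it along x, open at both sides, from y = -22 to +22 mm. Origin: centre of the underside, below the middle of the recess. The thing lies along own y, either way round.

How it is judged:
By the outcome, as a careful person would: the job done as asked, in the order asked, and still so for the second after the job is handed in, with the robot touching nothing.
It also fails if it takes over 99 s, if anything falls off the work surface, if the arm or the gripper's body presses on something with over 40 N, if the wrist force passes 120 N, or if a joint passes its speed limit or range.

## Robot

A 6-joint arm with a two-finger parallel gripper is mounted at the origin on a cart in front of the work surface, level with it; the furniture and walls round the work are solid. World frame = base frame: x ahead of the robot, y to its left, z up, the work surface at z = 0. Lengths are in mm, angles in degrees, forces in N, time in s.
With the tool pointing down it reaches from about 350 to 800 mm from the base axis. Payload 7.3 kg.
Tool frame: the origin (TCP) lies between the finger pads; the fingertips stand 17 mm ahead of it and the grasp point (between the pads) lies 2 mm behind it; z points along the fingers, y is the direction in which the jaws open and shut (so a half turn about z gives the same grasp; the last joint's range is limited). The gripper opens to 85 mm and grips with 20 to 120 N. Pads are 22 mm wide; open, the fingers measure 114 mm over their backs; the gripper's body (76 mm by 85 mm) begins 54 mm behind the grasp point. The pads swing forward as they close: fully open they stand 13 mm farther back than shut.
Start: joints at [-74.083, 19.595, 87.324, -0, 73.075, -8.365], TCP at [215.918, -478.563, 248.322] pointing down, gripper open.
Joint ranges: [-145.02, 145.02], [-44.19, 115.74], [2.07, 154.8], [-57.11, 237.11], [16.16, 152.29], [-177.93, 177.93]. Speed limits (degrees/s): [147.25, 147.25, 180, 180, 180, 180].

## Interface

Orientations are given as a 3x3 rotation matrix whose columns are the frame's x, y, z axes.
In Python, from plant import env gives the robot as it stands.
- The arm moves only by the shell command python3 -m crank 'ROWS' [OPENING] [FORCE]. ROWS is JSON, a list of rows, each an object with "slide": the shift along the tool's x, y, z in mm, a list of three; "rotation": the turn, a rotation vector about the tool's x, y, z in degrees, a list of three. In form: [{"slide": [tx, ty, tz], "rotation": [rx, ry, rz]}, ...]. A call has 1 to 20 rows; each row shifts and turns the pose as measured when the row begins, along the tool's axes as they then stand; what a row does not reach is not made up. A row lasts 1/12 s, in which the tool goes at most 41.7 mm and 7.16 degrees, less where a joint would pass 70% of its speed; a pose out of reach is approached as far as the arm can. A call is refused whole if a number of a shift passes 41.7 or a number of a turn 7.16, either way. A call with a gripper value outside its range is refused whole. OPENING is the finger opening in mm, from 0 to 85.4, set as the call begins (- or left out, the last holds). The fingers move at their own pace and stop on an object; FORCE is the grip in N (left out, the last holds). Time passes only in rows, so rows that do not move let the fingers close. It gives the time, the measured TCP pose, the force and the opening at its end, in the units of the state.
- env.sense(): the state, without advancing time (a new reading comes with each control period).
- env.snapshot(name): name is "scene" or "top" or "wrist"; returns (picture, depth): 400x640x3 uint8, red, green, blue; 400x640 float32, mm along the optical axis (not along the pixel's ray), 0 where there is no reading.
- env.camera_info(name): a dict with "fov_y" (degrees; the focal length in pixels is half the picture's height over the tangent of half this angle, whatever the lens; pixels are square), "cx", "cy" (the principal point, pixels), "extrinsics" (4x4, takes a point from camera to world coordinates); the wrist camera has in their place "tool_from_camera" (4x4, takes a point from camera to tool coordinates, whose origin is the TCP and whose axes are the flange's). Camera axes: x right, y down, z forward; pixel columns grow to the right and rows downward; lengths in mm; the calibration is good to about 2 mm. A picture is of the moment at which its call begins: read the wrist's pose just before it. camera_info takes no time and is no camera call.
- env.finish_job(): hands the job in, once; it reports no verdict.
The state is a dict: "time": time; "joints": joint angles; "dq": joint speeds; "tau": joint torques, N m; "eef_pos": TCP position; "orientation": TCP orientation; "ft_force": force on the tool from outside, world axes, zero at the start; "wrist_torque": the same for the moment, N m; "gripper_width": finger opening in mm.
Only numpy, scipy, OpenCV 4.12 (cv2) and the standard library are available. Lean on these libraries where they do the work, as an engineer would, in place of code of your own. Each camera call takes 0.05 s, during which the arm holds its last target. There are 200 camera calls.

## Working session

There is one attempt and no reset: what is moved stays moved. The work goes in short steps, Python scripts to look and compute and a shell command to move; the robot and the scene stay as the last step left them, time stands still between calls to the robot, and variables do not carry over. Pictures are saved under pics/ and viewed, about 12 in all and at most 16, crops included, and the job is handed in when it is done.

```bash
ls; mkdir -p pics; python3 - <<'E'
from plant import env
import cv2, numpy as np
s=env.sense(); print(s)
for n in ("top","scene"):
    p,d=env.snapshot(n); cv2.imwrite(f"pics/{n}0.png",p[:,:,::-1]); np.savez(f"{n}0.npz",p=p,d=d); print(n,env.camera_info(n), d.min(),d.max())
print(env.camera_info("wrist"))
E
```

```text
pics
{'time': 0.0, 'joints': array([-7.40824505e+01,  1.96350631e+01,  8.73765762e+01,  8.33912985e-05,
        7.30751641e+01, -8.36453592e+00]), 'dq': array([-0.01985039, -0.13406351,  0.16050938, -0.00562963, -0.04630296,
        0.02807527]), 'tau': array([-6.85718642e-04, -4.33682799e+01, -2.46006882e+01, -1.40324069e-04,
        7.94749183e-03, -3.40511610e-05]), 'eef_pos': array([ 215.81822048, -478.18033315,  247.64236887]), 'orientation': array([[ 9.11532120e-01,  4.11228674e-01, -4.14156946e-04],
       [ 4.11228822e-01, -9.11530982e-01,  1.45729798e-03],
       [ 2.21765829e-04, -1.49868719e-03, -9.99998852e-01]]), 'ft_force': array([-0.26601535, -0.29244956, -0.71214987]), 'wrist_torque': array([0.00173784, 0.00833923, 0.01491664]), 'gripper_width': 85.67436481318813}
top {'fov_y': 51.93511873411544, 'cx': 322.58970883986194, 'cy': 194.04507300290908, 'extrinsics': array([[-2.45115224e-02, -9.95875103e-01,  8.73611115e-02,
         4.08446170e+02],
       [-9.99673614e-01,  2.50465660e-02,  5.03346768e-03,
        -3.65961698e+01],
       [-7.20080098e-03, -8.72092201e-02
[... 342 characters left out ...]
50374741e-01,  4.80625868e-01, -5.88227397e-01,
         8.47626357e+02],
       [-2.03852088e-03, -7.75478757e-01, -6.31370368e-01,
         9.65729300e+02],
       [ 0.00000000e+00,  0.00000000e+00,  0.00000000e+00,
         1.00000000e+00]])} 0.0 3137.459
{'fov_y': 64.03282427560771, 'cx': 320.6440587018063, 'cy': 200.84194405536456, 'tool_from_camera': array([[ 5.90943662e-04, -9.45398294e-01, -3.25916733e-01,
         8.40090020e+01],
       [ 9.99999789e-01,  4.71337079e-04,  4.45949078e-04,
         1.10215824e-01],
       [-2.67982857e-04, -3.25916928e-01,  9.45398373e-01,
        -1.26184739e+02],
       [ 0.00000000e+00,  0.00000000e+00,  0.00000000e+00,
         1.00000000e+00]])}
```

View pics/top0.png

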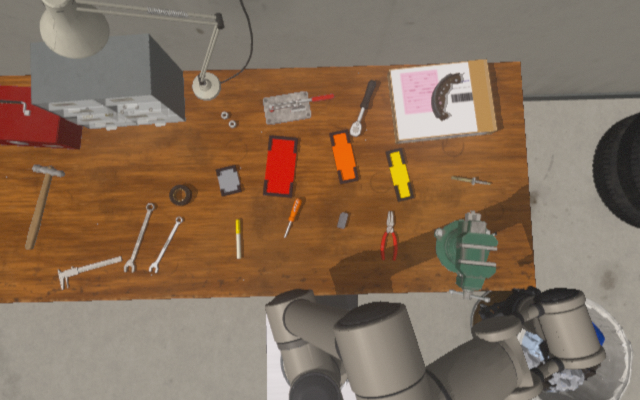

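View pics/scene0.png

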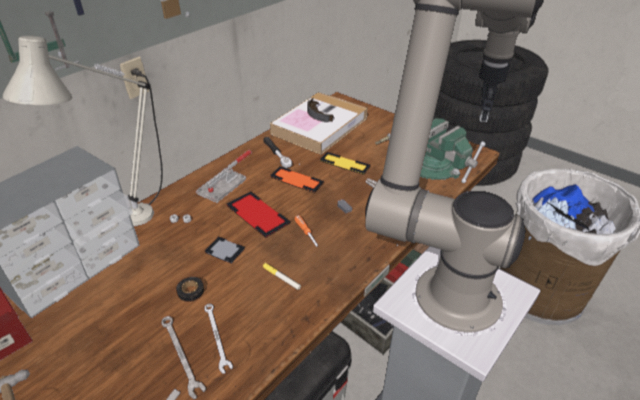

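The top view shows everything: pliers at (390,235), screwdriver (293,217), marker (239,239), stone (343,219). The nests are red (281,166), orange (344,157), yellow (400,174) and grey (229,180). The strut is at (471,181) and the tape at (181,195).

```bash
cat > h.py <<'E'
import numpy as np, cv2
def cam(info, s=None):
    f=200/np.tan(np.radians(info["fov_y"]/2))
    if "extrinsics" in info: T=info["extrinsics"]
    else:
        W=np.eye(4); W[:3,:3]=s["orientation"]; W[:3,3]=s["eef_pos"]; T=W@info["tool_from_camera"]
    return f,info["cx"],info["cy"],T
def ray(c,uv,z):
    f,cx,cy,T=c; uv=np.atleast_2d(uv).astype(float)
    d=np.c_[(uv[:,0]-cx)/f,(uv[:,1]-cy)/f,np.ones(len(uv))]@T[:3,:3].T
    return T[:3,3]+d*((z-T[2,3])/d[:,2])[:,None]
def mask(p,lo,hi,seed=None,roi=None):
    h=cv2.cvtColor(p,cv2.COLOR_RGB2HSV); m=cv2.inRange(h,np.array(lo),np.array(hi))
    if roi: k=np.zeros_like(m); u0,v0,u1,v1=roi; k[v0:v1,u0:u1]=1; m=m*k
    return m
def blob(m):
    m=cv2.morphologyEx(m,cv2.MORPH_CLOSE,np.ones((3,3)))
    n,l,st,ce=cv2.connectedComponentsWithStats(m); i=1+np.argmax(st[1:,4]); v,u=np.where(l==i); return np.c_[u,v],l==i
def rect(c,uv,z):
    """min-area rect of the pixels cast on plane z: centre, (short,long), long-axis angle"""
    P=ray(c,uv,z)[:,:2].astype(np.float32); (x,y),(a,b),t=cv2.minAreaRect(P)
    if a>b: t-=90; a,b=b,a
    return np.round([x,y,a,b,(t+90)%180],1)   # t+90 = direction of long side
E
python3 - <<'E'
from plant import env
from h import *
c=cam(env.camera_info("top")); p=np.load("top0.npz")["p"]
for n,lo,hi,roi,z in [("red",(0,180,80),(6,255,255),(255,125,310,205),6),("red2",(170,180,80),(180,255,255),(255,125,310,205),6),("orange",(7,200,150),(16,255,255),(325,120,365,190),6),("yellow",(20,150,120),(35,255,255),(380,140,420,205),6),
 ("grey",(90,10,90),(135,90,220),(212,160,245,200),6),("driver",(5,200,140),(18,255,255),(280,190,305,225),10),("marker_y",(20,150,120),(35,255,255),(230,210,250,262),8),("stone",(90,10,50),(135,120,160),(333,208,353,230),12),("pliers",(0,180,80),(8,255,255),(375,205,402,265),10)]:
    m=mask(p,lo,hi,roi=roi)
    if m.any(): uv,_=blob(m); print(n,len(uv),rect(c,uv,z),uv.mean(0).round())
    else: print(n,"none")
for n,q in dict(pl_tip=(391,212),dr_tip=(286,237),mk=(239,257),tape=(181,195),strut=(471,181)).items(): print(n,ray(c,q,5).round())
E
```

```text
red 1410 [619.6 105.5  94.1 177.5 173. ] [280. 166.]
red2 none
orange 762 [ 646.5 -100.7   63.8  152.9    9.6] [344. 156.]
yellow 620 [ 582.4 -279.4   55.9  152.    11.5] [399. 174.]
grey none
driver 104 [475.9  61.5  21.4  74.1 159.5] [294. 211.]
marker_y 71 [428.2 246.5  15.7  45.3   4.4] [237. 226.]
stone none
pliers 103 [ 355.3 -217.1   15.7   85.9  172.8] [383. 246.]
pl_tip [[ 461. -248.    5.]]
dr_tip [[389.  91.   5.]]
mk [[329. 242.   5.]]
tape [[533. 429.   5.]]
strut [[ 555. -510.    5.]]
```

```bash
cat >> h.py <<'E'
from scipy.spatial.transform import Rotation as Ro
def goto(s,xyz,yaw):
    """tool down, tool x at yaw: turn first (tool rotvec), then shift in the turned tool's axes"""
    a=np.radians(yaw); x=np.array([np.cos(a),np.sin(a),0]); z=np.array([0,0,-1.]); R=np.c_[x,np.cross(z,x),z]
    rv=Ro.from_matrix(s["orientation"].T@R).as_rotvec(degrees=True); d=R.T@(np.array(xyz)-s["eef_pos"])
    print("t",round(s["time"],2),"pos",s["eef_pos"].round(1),"turn",rv.round(2),"shift",d.round(1),"rows>=",np.abs(rv).max()//7+1,np.linalg.norm(d)//40+1,"F",s["ft_force"].round(1),"w",round(s["gripper_width"],1))
E
python3 -c "
from plant import env; from h import *
goto(env.sense(),(430,-110,300),0)"
```

```text
t 0.1 pos [ 215.8 -478.2  247.7] turn [-0.08  0.   24.28] shift [ 214.2 -368.2  -52.3] rows>= 4.0 11.0 F [0.4 0.7 0.5] w 85.1
```

```bash
python3 -m crank '[{"slide":[0,0,-12],"rotation":[0,0,6]},{"slide":[0,0,-12],"rotation":[0,0,6]},{"slide":[0,0,-14],"rotation":[0,0,6]},{"slide":[0,0,-14],"rotation":[0,0,6]},{"slide":[18,-31,0],"rotation":[0,0,0]},{"slide":[18,-31,0],"rotation":[0,0,0]},{"slide":[18,-31,0],"rotation":[0,0,0]},{"slide":[18,-31,0],"rotation":[0,0,0]},{"slide":[18,-31,0],"rotation":[0,0,0]},{"slide":[18,-31,0],"rotation":[0,0,0]},{"slide":[18,-31,0],"rotation":[0,0,0]},{"slide":[18,-31,0],"rotation":[0,0,0]},{"slide":[18,-31,0],"rotation":[0,0,0]},{"slide":[18,-31,0],"rotation":[0,0,0]},{"slide":[18,-31,0],"rotation":[0,0,0]},{"slide":[18,-31,0],"rotation":[0,0,0]},{"slide":[0,0,0],"rotation":[0,0,0]},{"slide":[0,0,0],"rotation":[0,0,0]}]' 85
python3 - <<'E'
from plant import env; from h import *
s=env.sense(); goto(s,(430,-110,300),0)
p,d=env.snapshot("wrist"); cv2.imwrite("pics/w1.png",p[:,:,::-1]); import pickle; pickle.dump((p,d,s,env.camera_info("wrist")),open("w1.pkl","wb"))
E
```

```text
time: 1.6
eef_pos: [444.5, -91.1, 297.4]
orientation: [[1.0, -0.021, -0.007], [-0.021, -1.0, 0.014], [-0.007, -0.014, -1.0]]
ft_force: [0.2, -1.1, -0.3]
gripper_width: 85.2
t 1.6 pos [444.5 -91.1 297.4] turn [-0.79  0.4  -1.22] shift [-14.5  18.9  -2.6] rows>= 1.0 1.0 F [ 0.2 -1.1 -0.3] w 85.2
```

View pics/w1.png

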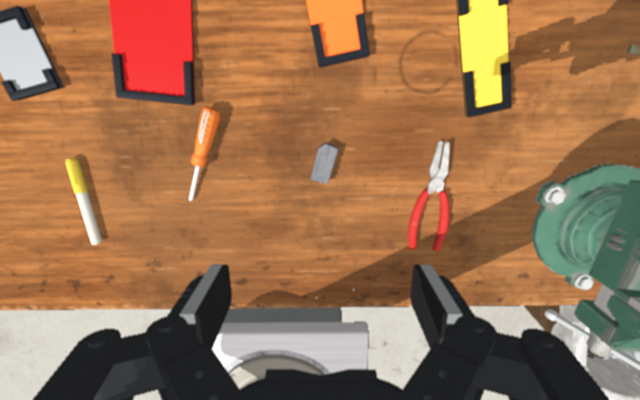

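The wrist view shows all four tools. The pliers' jaws are at (443,145), the rivet at (436,187) and the handle ends near (427,247). The screwdriver's handle end is at (210,110) and its tip at (191,198). The marker runs from (72,160) to (96,243), and the stone is at (325,162).

```bash
cat >> h.py <<'E'
def heights(c,d):
    f,cx,cy,T=c; v,u=np.mgrid[0:400,0:640]
    P=np.stack([(u-cx)/f*d,(v-cy)/f*d,d],-1)@T[:3,:3].T+T[:3,3]; P[d==0]=np.nan; return P
E
python3 - <<'E'
import pickle; from h import *
p,d,s,i=pickle.load(open("w1.pkl","rb")); c=cam(i,s); P=heights(c,d)
b=P[240:260,150:300,2]; print("bench z",np.nanmedian(b),np.nanstd(b), np.nanmedian(P[210:260,10:60,2]),np.nanmedian(P[100:200,500:540,2]))
rois=dict(pliers=(400,130,462,258),driver=(180,100,225,205),marker=(55,150,110,250),stone=(303,135,345,190))
z0=np.nanmedian(b)
for n,(u0,v0,u1,v1) in rois.items():
    H=np.nan_to_num(P[...,2]-z0); m=np.zeros(H.shape,np.uint8); m[v0:v1,u0:u1]=(H[v0:v1,u0:u1]>4)*255
    uv,l=blob(m); Q=P[l]; print(n,len(uv),"zmax",np.percentile(Q[:,2],95).round(1),"rays",rect(c,uv,6))
    (x,y),wh,t=cv2.minAreaRect(Q[:,:2].astype(np.float32)); print("   depth",round(x,1),round(y,1),np.round(wh,1),round(t,1))
    cv2.drawContours(p,cv2.findContours(l.astype(np.uint8),0,1)[0],-1,(0,255,255),1)
cv2.imwrite("pics/w1m.png",cv2.resize(p[90:270,40:480,::-1],None,fx=1.8,fy=1.8,interpolation=0))
E
```

```text
bench z -0.10883902203431717 0.7882279533054475 -0.04018496905359825 -0.014954525283258135
pliers 1860 zmax nan rays [ 383.4 -239.8   55.4  157.1  176.5]
   depth 380.0 -247.0 [ 50.4 156.5] 75.4
driver 1132 zmax nan rays [448.7  72.3  23.4 131.5 157.8]
   depth 447.1 66.5 [ 17.6 131.5] 70.4
marker 1046 zmax nan rays [385.3 243.9  18.9 126.5   2. ]
   depth 386.8 242.9 [124.4   8.9] 5.5
stone 719 zmax nan rays [436.  -91.4  25.5  52.4 163.1]
   depth 436.8 -91.4 [23.6 50.8] 69.1
```

View pics/w1m.png

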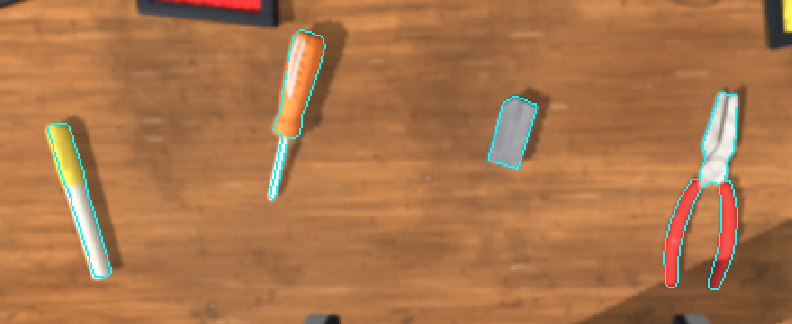

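```bash
python3 - <<'E'
import pickle; from h import *
p,d,s,i=pickle.load(open("w1.pkl","rb")); c=cam(i,s); P=heights(c,d); H=np.nan_to_num(P[...,2])
def pts(r):
    u0,v0,u1,v1=r; m=np.zeros(H.shape,np.uint8); m[v0:v1,u0:u1]=(H[v0:v1,u0:u1]>4)*255; return blob(m)[0]
def bbox(X,a):
    a=np.radians(a); e=np.array([np.cos(a),np.sin(a)]); n=np.array([-e[1],e[0]]); l=X@e; w=X@n; L=(l.min()+l.max())/2; W=(w.min()+w.max())/2
    return (e*L+n*W).round(1),round(np.ptp(l),1),round(np.ptp(w),1)
X=ray(c,pts((400,130,462,258)),6)[:,:2]
for a in (164,166,168,170,172,174,176): 
    e=np.array([np.cos(np.radians(a)),np.sin(np.radians(a))]); n=np.array([-e[1],e[0]]); o,L,W=bbox(X,a)
    l=(X-o)@e; w=(X-o)@n; # mirror symmetry: mid of extents in slices
    mids=[round((w[(l>k)&(l<k+15)].min()+w[(l>k)&(l<k+15)].max())/2,1) for k in range(-75,75,15)]
    print(a,o,L,W,mids)
# widths along slices for the driver, marker, stone axis by slice mids
for nme,r,a0,z in (("driver",(180,100,225,205),158,8),("marker",(55,150,110,250),2,6),("stone",(303,135,345,190),163,11)):
    X=ray(c,pts(r),z)[:,:2]; (vx,vy,_,_)=cv2.fitLine(X.astype(np.float32),cv2.DIST_L2,0,.01,.01).ravel(); a=np.degrees(np.arctan2(vy,vx))%180; print(nme,"fit",round(a,1),bbox(X,a),"rect",cv2.minAreaRect(X.astype(np.float32)))
E
```

```text
164 [ 379.5 -247.2] 158.3 59.1 [np.float64(-19.8), np.float64(-16.7), np.float64(-15.3), np.float64(-8.1), np.float64(-6.6), np.float64(-3.5), np.float64(-1.0), np.float64(0.5), np.float64(2.1), np.float64(4.1)]
166 [ 380.2 -246.3] 158.4 57.8 [np.float64(-16.3), np.float64(-13.9), np.float64(-12.8), np.float64(-7.4), np.float64(-5.5), np.float64(-3.2), np.float64(-1.2), np.float64(0.2), np.float64(1.5), np.float64(3.0)]
168 [ 380.9 -245.2] 158.4 57.0 [np.float64(-12.9), np.float64(-11.0), np.float64(-10.1), np.float64(-5.7), np.float64(-4.5), np.float64(-2.5), np.float64(-1.2), np.float64(0.1), np.float64(1.1), np.float64(3.1)]
170 [ 381.5 -244. ] 158.2 56.3 [np.float64(-9.5), np.float64(-8.0), np.float64(-7.4), np.float64(-3.8), np.float64(-3.4), np.float64(-1.9), np.float64(-1.1), np.float64(0.0), np.float64(0.7), np.float64(2.3)]
172 [ 382.2 -242.8] 158.1 55.9 [np.float64(-6.2), np.float64(-5.1), np.float64(-4.7), np.float64(-3.9), np.float64(-2.2), np.float64(-1.3), np.float64(-0.9), np.float64(-0.0), np.float64(0.3), np.float64(1.4)]
174 [ 382.8 -241.4] 157.8 55.7 [np.float64(-2
[... 220 characters left out ...]
t64(1.0), np.float64(0.9), np.float64(0.3), np.float64(0.5), np.float64(0.2), np.float64(-0.1), np.float64(-0.0), np.float64(0.0), np.float64(0.3)]
driver fit 158.5 (array([448.7,  71. ]), np.float64(130.8), np.float64(23.3)) rect ((449.00775146484375, 71.51689147949219), (23.29724884033203, 130.80972290039062), 67.77623748779297)
marker fit 1.1 (array([385.3, 244.4]), np.float64(126.5), np.float64(19.0)) rect ((385.3248596191406, 243.94981384277344), (126.54199981689453, 18.948741912841797), 2.0410234928131104)
stone fit 162.8 (array([437.1, -91.4]), np.float64(51.8), np.float64(25.2)) rect ((437.0907287597656, -91.42700958251953), (25.195449829101562, 51.81167984008789), 73.13726043701172)
```

```bash
python3 -c "
from plant import env; from h import *
goto(env.sense(),(409.1,-242.3,60),-4.5)"
```

```text
t 1.65 pos [444.3 -91.3 297.4] turn [-0.81  0.43  3.22] shift [-23.3 153.3 237.4] rows>= 1.0 8.0 F [ 0.1 -0.2  0. ] w 85.2
```

```bash
python3 -m crank '[{"slide":[0,0,0],"rotation":[-0.8,0.4,3.2]},{"slide":[-3,22,10],"rotation":[0,0,0]},{"slide":[-3,22,30],"rotation":[0,0,0]},{"slide":[-3,22,30],"rotation":[0,0,0]},{"slide":[-3,22,30],"rotation":[0,0,0]},{"slide":[-3,22,30],"rotation":[0,0,0]},{"slide":[-3,22,30],"rotation":[0,0,0]},{"slide":[-3,15,20],"rotation":[0,0,0]},{"slide":[0,0,10],"rotation":[0,0,0]},{"slide":[0,0,0],"rotation":[0,0,0]}]' 50
python3 -c "
from plant import env; from h import *
s=env.sense();goto(s,(409.1,-242.3,20),-4.5)
p,d=env.snapshot('wrist'); cv2.imwrite('pics/w2.png',p[:,:,::-1])"
```

```text
time: 2.48
eef_pos: [404.6, -252.5, 101.4]
orientation: [[0.996, -0.094, 0.005], [-0.094, -0.996, -0.003], [0.006, 0.003, -1.0]]
ft_force: [-0.2, 0.8, -0.1]
gripper_width: 50.2
t 2.48 pos [ 404.6 -252.5  101.4] turn [ 0.17 -0.33 -0.91] shift [  3.7 -10.5  81.4] rows>= 1.0 3.0 F [-0.2  0.8 -0.1] w 50.2
```

View pics/w2.png

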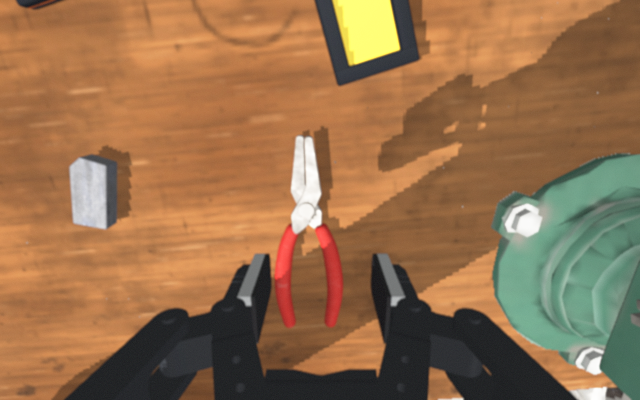

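The pliers lie straight in the picture: jaws at (305,140), rivet at (306,215). The gripper's yaw is therefore right, and it needs to shift about 10 mm in y.

```bash
python3 -m crank '[{"slide":[2,-6,15],"rotation":[0,0,-0.8]},{"slide":[1.5,-3.5,25],"rotation":[0,0,0]},{"slide":[0,0,10],"rotation":[0,0,0]},{"slide":[0,0,5],"rotation":[0,0,0]},{"slide":[0,0,0],"rotation":[0,0,0]}]'
python3 -c "
from plant import env; from h import *
s=env.sense();goto(s,(409.1,-242.3,20),-4.5)"
```

```text
time: 2.95
eef_pos: [411.2, -247.6, 50.8]
orientation: [[0.996, -0.083, 0.013], [-0.083, -0.996, -0.011], [0.014, 0.01, -1.0]]
ft_force: [-0.4, 0.0, -0.4]
gripper_width: 49.8
t 2.95 pos [ 411.2 -247.6   50.8] turn [ 0.56 -0.82 -0.28] shift [-2.5 -5.2 30.8] rows>= 1.0 1.0 F [-0.4  0.  -0.4] w 49.8
```

```bash
python3 -m crank '[{"slide":[-2.5,-5,8],"rotation":[0.5,-0.8,-0.3]},{"slide":[0,0,10],"rotation":[0,0,0]},{"slide":[0,0,5],"rotation":[0,0,0]},{"slide":[0,0,3],"rotation":[0,0,0]},{"slide":[0,0,0],"rotation":[0,0,0]},{"slide":[0,0,0],"rotation":[0,0,0]}]'
python3 -c "
from plant import env; from h import *
s=env.sense();goto(s,(409.1,-242.3,20),-4.5)"
```

```text
time: 3.45
eef_pos: [410.8, -243.5, 25.7]
orientation: [[0.997, -0.077, 0.004], [-0.077, -0.997, -0.004], [0.004, 0.004, -1.0]]
ft_force: [-1.0, -0.2, 0.3]
gripper_width: 49.8
t 3.45 pos [ 410.8 -243.5   25.7] turn [ 0.22 -0.22  0.07] shift [-1.7 -1.1  5.7] rows>= 1.0 1.0 F [-1.  -0.2  0.3] w 49.8
```

```bash
python3 -m crank '[{"slide":[-1.5,-1,4],"rotation":[0.2,-0.2,0]},{"slide":[0,0,2],"rotation":[0,0,0]},{"slide":[0,0,0],"rotation":[0,0,0]}]'
python3 -m crank '[{"slide":[0,0,0],"rotation":[0,0,0]},{"slide":[0,0,0],"rotation":[0,0,0]},{"slide":[0,0,0],"rotation":[0,0,0]},{"slide":[0,0,0],"rotation":[0,0,0]},{"slide":[0,0,0],"rotation":[0,0,0]},{"slide":[0,0,0],"rotation":[0,0,0]}]' 10 50
python3 -m crank '[{"slide":[0,0,-20],"rotation":[0,0,0]},{"slide":[0,0,-30],"rotation":[0,0,0]},{"slide":[0,0,-40],"rotation":[0,0,0]},{"slide":[0,0,-40],"rotation":[0,0,0]},{"slide":[0,0,-30],"rotation":[0,0,0]},{"slide":[0,0,-10],"rotation":[0,0,0]},{"slide":[0,0,0],"rotation":[0,0,0]}]'
python3 -c "
from plant import env; from h import *
s=env.sense();goto(s,(590,80,200),-7)"
```

```text
time: 3.7
eef_pos: [409.5, -242.6, 19.6]
orientation: [[0.997, -0.077, 0.001], [-0.077, -0.997, -0.001], [0.001, 0.001, -1.0]]
ft_force: [0.2, 0.5, 0.1]
gripper_width: 50.3
time: 4.2
eef_pos: [409.5, -242.7, 19.9]
orientation: [[0.997, -0.077, 0.001], [-0.077, -0.997, -0.001], [0.001, 0.001, -1.0]]
ft_force: [-0.4, -0.8, -0.3]
gripper_width: 19.7
time: 4.78
eef_pos: [407.9, -241.4, 195.2]
orientation: [[0.997, -0.078, -0.004], [-0.078, -0.997, 0.004], [-0.005, -0.004, -1.0]]
ft_force: [1.0, -0.1, -2.2]
gripper_width: 20.2
t 4.78 pos [ 407.9 -241.4  195.2] turn [-0.21  0.28  2.55] shift [ 141.6 -341.2   -4.8] rows>= 1.0 10.0 F [ 1.  -0.1 -2.2] w 20.2
```

```bash
python3 -m crank '[{"slide":[10,-10,-6],"rotation":[0,0,1.2]},{"slide":[25,-28,-6],"rotation":[0,0,1.2]},{"slide":[25,-30,-6],"rotation":[0,0,0]},{"slide":[25,-30,-6],"rotation":[0,0,0]},{"slide":[25,-30,-6],"rotation":[0,0,0]},{"slide":[20,-25,-6],"rotation":[0,0,0]},{"slide":[8,-8,0],"rotation":[0,0,0]},{"slide":[0,0,0],"rotation":[0,0,0]},{"slide":[0,0,0],"rotation":[0,0,0]}]'
python3 - <<'E'
from plant import env; from h import *
s=env.sense(); goto(s,(590,80,200),-7)
p,d=env.snapshot("wrist"); cv2.imwrite("pics/w3.png",p[:,:,::-1]); import pickle; pickle.dump((p,d,s,env.camera_info("wrist")),open("w3.pkl","wb"))
E
```

```text
time: 5.53
eef_pos: [566.7, -90.4, 220.9]
orientation: [[0.992, -0.125, -0.017], [-0.125, -0.992, 0.008], [-0.018, -0.006, -1.0]]
ft_force: [-1.6, -0.1, -1.5]
gripper_width: 19.8
t 5.53 pos [566.7 -90.4 220.9] turn [-0.34  1.04 -0.2 ] shift [   2.4 -172.    20.9] rows>= 1.0 5.0 F [-1.6 -0.1 -1.5] w 19.8
```

View pics/w3.png

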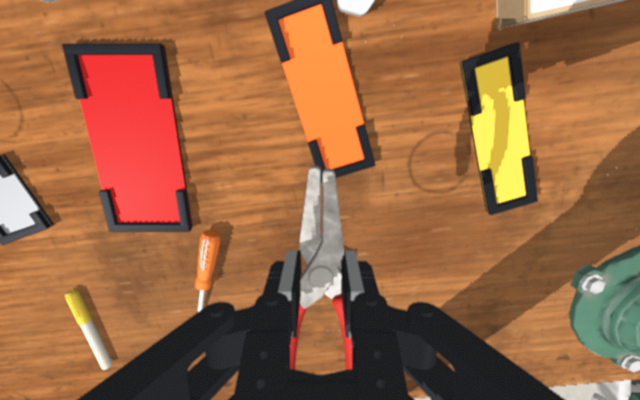

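The linings are clearly visible: red centre (135,140), orange (325,90), yellow (500,130), grey partly off the left edge. The pliers hang in line with the gripper, jaw tip (321,170) and rivet (320,280).

```bash
python3 - <<'E'
import pickle; from h import *
p,d,s,i=pickle.load(open("w3.pkl","rb")); c=cam(i,s)
for n,lo,hi,roi,L in [("red",(0,170,60),(5,255,255),(60,40,192,235),177),("orange",(7,170,100),(16,255,255),(262,0,378,178),152),("yellow",(20,100,60),(35,255,255),(458,40,540,216),149)]:
    uv,l=blob(mask(p,lo,hi,roi=roi)); print(n,len(uv),"lining z6",rect(c,uv,6))
    g=cv2.cvtColor(p,cv2.COLOR_RGB2GRAY); m=((g<70)|l).astype(np.uint8)*255; u0,v0,u1,v1=roi; k=np.zeros_like(m); k[v0:v1,u0:u1]=m[v0:v1,u0:u1]
    k=cv2.morphologyEx(k,cv2.MORPH_OPEN,np.ones((3,3))); uv,l=blob(k); print("   outside z12",rect(c,uv,12)); cv2.drawContours(p,cv2.findContours(l.astype(np.uint8),0,1)[0],-1,(0,255,255),1)
t=np.load("top0.npz")["p"]; from plant import env
print("pliers tip/rivet tool coords:", [ (s["orientation"].T@(ray(c,q,221)[0]-s["eef_pos"])).round(1) for q in ((321,170),(320,280))])
cv2.imwrite("pics/w3m.png",p[:250,:,::-1])
E
```

```text
red 13370 lining z6 [615.7 104.3  94.9 177.3 172.9]
   outside z12 [617.  100.9  98.  195.9 173.4]
orange 8753 lining z6 [ 642.7 -102.2   64.1  154.2   10.8]
   outside z12 [ 643.4 -103.5   65.7  170.8   10.8]
yellow 6067 lining z6 [ 575.8 -281.    54.5  156.8   11.9]
   outside z12 [ 581.9 -277.9   57.9  173.3   11.1]
pliers tip/rivet tool coords: [array([54. ,  0.4, -1. ]), array([ 2.5,  0. , -0.1])]
```

View pics/w3m.png

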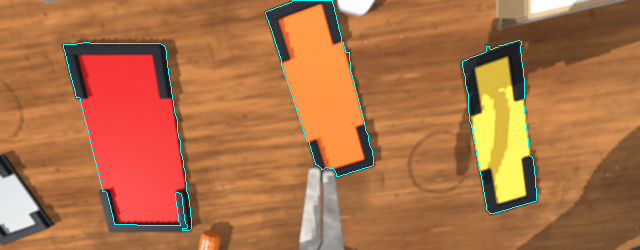

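```bash
python3 -m crank '[{"slide":[4,-12,0],"rotation":[-0.3,1,-0.2]},{"slide":[9,-28,5],"rotation":[0,0,0]},{"slide":[9,-28,15],"rotation":[0,0,0]},{"slide":[9,-28,20],"rotation":[0,0,0]},{"slide":[9,-28,25],"rotation":[0,0,0]},{"slide":[9,-28,25],"rotation":[0,0,0]},{"slide":[5,-12,15],"rotation":[0,0,0]},{"slide":[0,0,10],"rotation":[0,0,0]},{"slide":[0,0,0],"rotation":[0,0,0]},{"slide":[0,0,0],"rotation":[0,0,0]}]'
python3 -c "
from plant import env; from h import *
s=env.sense();goto(s,(641.3,101.4,26.5),-7)"
```

```text
time: 6.42
eef_pos: [638.2, 61.8, 99.3]
orientation: [[0.99, -0.14, 0.001], [-0.14, -0.99, -0.003], [0.001, 0.003, -1.0]]
ft_force: [-0.0, 0.0, -1.5]
gripper_width: 19.8
t 6.42 pos [638.2  61.8  99.3] turn [ 0.17 -0.08 -1.06] shift [ -1.7 -39.7  72.8] rows>= 1.0 3.0 F [-0.   0.  -1.5] w 19.8
```

```bash
python3 -m crank '[{"slide":[0,-15,5],"rotation":[0,0,-1]},{"slide":[-1,-15,8],"rotation":[0,0,0]},{"slide":[0,-10,10],"rotation":[0,0,0]},{"slide":[0,-4,10],"rotation":[0,0,0]},{"slide":[0,0,8],"rotation":[0,0,0]},{"slide":[0,0,0],"rotation":[0,0,0]},{"slide":[0,0,0],"rotation":[0,0,0]}]'
python3 -c "
from plant import env; from h import *
s=env.sense();goto(s,(641.3,101.4,26.5),-7)"
```

```text
time: 7.0
eef_pos: [644.1, 105.6, 58.5]
orientation: [[0.992, -0.126, 0.007], [-0.126, -0.992, -0.004], [0.007, 0.003, -1.0]]
ft_force: [0.1, -0.5, -1.9]
gripper_width: 20.0
t 7.0 pos [644.1 105.6  58.5] turn [ 0.16 -0.42 -0.26] shift [-2.2  4.5 32. ] rows>= 1.0 1.0 F [ 0.1 -0.5 -1.9] w 20.0
```

```bash
python3 -m crank '[{"slide":[-2,4,5],"rotation":[0.1,-0.4,-0.2]},{"slide":[0,0,8],"rotation":[0,0,0]},{"slide":[0,0,5],"rotation":[0,0,0]},{"slide":[0,0,4],"rotation":[0,0,0]},{"slide":[0,0,0],"rotation":[0,0,0]},{"slide":[0,0,0],"rotation":[0,0,0]}]'
python3 -c "
from plant import env; from h import *
s=env.sense();goto(s,(641.3,101.4,26.5),-7)"
```

```text
time: 7.5
eef_pos: [641.6, 99.4, 34.3]
orientation: [[0.992, -0.125, -0.0], [-0.125, -0.992, -0.001], [-0.0, 0.001, -1.0]]
ft_force: [0.9, 0.5, -1.7]
gripper_width: 20.1
t 7.5 pos [641.6  99.4  34.3] turn [ 0.08  0.02 -0.17] shift [-0.5 -1.9  7.8] rows>= 1.0 1.0 F [ 0.9  0.5 -1.7] w 20.1
```

```bash
python3 -m crank '[{"slide":[-0.5,-2,3],"rotation":[0,0,0]},{"slide":[0,0,3],"rotation":[0,0,0]},{"slide":[0,0,1],"rotation":[0,0,0]},{"slide":[0,0,0],"rotation":[0,0,0]}]'
python3 -c "
from plant import env; from h import *
s=env.sense();goto(s,(641.3,101.4,26.5),-7)"
```

```text
time: 7.83
eef_pos: [641.7, 101.7, 27.2]
orientation: [[0.992, -0.125, 0.001], [-0.125, -0.992, -0.001], [0.001, 0.001, -1.0]]
ft_force: [0.8, 0.6, -0.5]
gripper_width: 20.1
t 7.83 pos [641.7 101.7  27.2] turn [ 0.06 -0.05 -0.17] shift [-0.4  0.4  0.7] rows>= 1.0 1.0 F [ 0.8  0.6 -0.5] w 20.1
```

```bash
python3 -m crank '[{"slide":[0,0,0.5],"rotation":[0,0,0]},{"slide":[0,0,0],"rotation":[0,0,0]},{"slide":[0,0,0],"rotation":[0,0,0]},{"slide":[0,0,0],"rotation":[0,0,0]}]' 44
python3 -m crank '[{"slide":[0,0,-15],"rotation":[0,0,0]},{"slide":[0,0,-30],"rotation":[0,0,0]},{"slide":[0,0,-40],"rotation":[0,0,0]},{"slide":[-20,0,-35],"rotation":[0,0,0]},{"slide":[-30,0,-35],"rotation":[0,0,0]},{"slide":[-30,0,-30],"rotation":[0,0,0]},{"slide":[-20,0,-20],"rotation":[0,0,0]},{"slide":[0,0,0],"rotation":[0,0,0]},{"slide":[0,0,0],"rotation":[0,0,0]},{"slide":[0,0,0],"rotation":[0,0,0]}]'
python3 - <<'E'
from plant import env; from h import *
s=env.sense(); goto(s,(449,71,100),-21.5)
p,d=env.snapshot("wrist"); cv2.imwrite("pics/w4.png",p[:,:,::-1]); import pickle; pickle.dump((p,d,s,env.camera_info("wrist")),open("w4.pkl","wb"))
E
```

```text
time: 8.17
eef_pos: [642.5, 102.0, 27.8]
orientation: [[0.992, -0.125, 0.003], [-0.125, -0.992, -0.001], [0.003, 0.001, -1.0]]
ft_force: [-0.3, 0.0, 0.5]
gripper_width: 44.1
time: 9.0
eef_pos: [543.4, 114.2, 238.1]
orientation: [[0.992, -0.125, 0.006], [-0.125, -0.992, -0.0], [0.006, -0.0, -1.0]]
ft_force: [0.5, 0.2, -0.1]
gripper_width: 44.2
t 9.0 pos [543.4 114.2 238.1] turn [-0.07 -0.35 14.29] shift [-72.   74.8 138.1] rows>= 3.0 5.0 F [ 0.5  0.2 -0.1] w 44.2
```

View pics/w4.png

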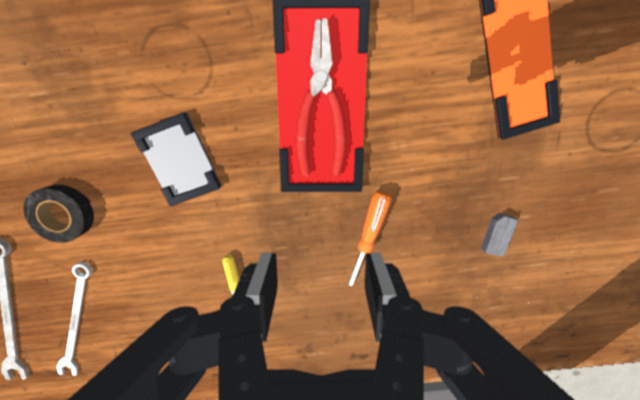

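The pliers lie straight inside the red recess, x columns 298–350 against a lining of 277–366, tip (321,20) and handle ends (325,180). The grey nest is at (176,160), the screwdriver from (380,195) to (352,285).

```bash
python3 - <<'E'
import pickle; from h import *
p,d,s,i=pickle.load(open("w4.pkl","rb")); c=cam(i,s); P=heights(c,d); H=np.nan_to_num(P[...,2])
uv,l=blob(mask(p,(0,170,60),(6,255,255),roi=(270,2,372,192))); r=rect(c,uv,6); print("red lining",r)
m=np.zeros(H.shape,np.uint8); m[10:185,292:356]=(H[10:185,292:356]>10.5)*255; uv,_=blob(m); print("pliers",len(uv),rect(c,uv,13), "z max",np.percentile(H[10:185,292:356],95))
a=np.radians(r[4]); e=np.array([np.cos(a),np.sin(a)]); n=np.array([-e[1],e[0]]); X=ray(c,uv,13)[:,:2]-r[:2]; print("long",(X@e).min(),(X@e).max(),"lat",(X@n).min(),(X@n).max())
h=cv2.cvtColor(p,cv2.COLOR_RGB2HSV); print("grey hsv",h[160,176])
uv,_=blob(mask(p,(0,0,150),(180,45,255),roi=(130,110,222,206))); print("grey",len(uv),rect(c,uv,6))
m=np.zeros(H.shape,np.uint8); m[188:290,340:395]=(H[188:290,340:395]>4)*255; m[290:]=0; uv,_=blob(m); print("driver",len(uv),rect(c,uv,8))
u=mask(p,(5,170,100),(18,255,255),roi=(345,188,395,260)); uv,_=blob(u); print("handle",rect(c,uv,10))
E
```

```text
red lining [616.  104.5  94.5 178.5 173.1]
pliers 3191 [616.2 103.9  53.9 157.8 171.4] z max 18.96645921279565
long -79.05639716305137 79.14662064384558 lat -27.836485987722284 26.110308378676695
grey hsv [113   4 231]
grey 3057 [574.2 273.9  64.6  71.8  12.6]
driver 2222 [444.2  64.7  57.9 135.9 177. ]
handle [471.7  59.8  24.7  81.4 157.9]
```

```bash
python3 -c "
from plant import env; from h import *
s=env.sense();goto(s,(462,65.2,60),-22)"; python3 -m crank '[{"slide":[0,0,10],"rotation":[0,0,5]},{"slide":[0,0,20],"rotation":[0,0,5]},{"slide":[-10,10,25],"rotation":[0,0,4]},{"slide":[-15,16,25],"rotation":[0,0,0]},{"slide":[-15,16,25],"rotation":[0,0,0]},{"slide":[-10,12,25],"rotation":[0,0,0]},{"slide":[-5,5,20],"rotation":[0,0,0]},{"slide":[0,0,10],"rotation":[0,0,0]},{"slide":[0,0,0],"rotation":[0,0,0]},{"slide":[0,0,0],"rotation":[0,0,0]}]' 50
python3 -c "
from plant import env; from h import *
s=env.sense();goto(s,(462,65.2,20),-22)"
```

```text
t 9.05 pos [543.5 114.1 237.5] turn [-0.05 -0.3  14.79] shift [-57.3  75.9 177.5] rows>= 3.0 6.0 F [ 0.6 -0.1  0.4] w 44.0
time: 9.88
eef_pos: [469.4, 75.1, 56.2]
orientation: [[0.926, -0.377, -0.014], [-0.377, -0.926, -0.0], [-0.013, 0.006, -1.0]]
ft_force: [-0.2, -0.3, -0.5]
gripper_width: 50.2
t 9.88 pos [469.4  75.1  56.2] turn [ 0.33  0.74 -0.15] shift [-3.1 12.  36.2] rows>= 1.0 1.0 F [-0.2 -0.3 -0.5] w 50.2
```

```bash
python3 -m crank '[{"slide":[-2,7,0],"rotation":[0.3,0.7,0]},{"slide":[-1,6,5],"rotation":[0,0,0]},{"slide":[0,0,10],"rotation":[0,0,0]},{"slide":[0,0,0],"rotation":[0,0,0]},{"slide":[0,0,0],"rotation":[0,0,0]}]'
python3 - <<'E'
from plant import env; from h import *
s=env.sense();goto(s,(462,65.2,20),-22)
p,d=env.snapshot('wrist'); c=cam(env.camera_info('wrist'),s); cv2.imwrite('pics/w5.png',p[:,:,::-1])
uv,_=blob(mask(p,(5,170,100),(18,255,255),roi=(250,150,400,330))); r=rect(c,uv,11); print(len(uv),uv.min(0),uv.max(0),"handle",r,"tool",(s["orientation"].T@(np.r_[r[:2],11]-s["eef_pos"])).round(1))
E
```

```text
time: 10.3
eef_pos: [464.9, 63.2, 40.5]
orientation: [[0.926, -0.377, 0.001], [-0.377, -0.926, -0.0], [0.001, -0.0, -1.0]]
ft_force: [0.3, 0.0, 0.1]
gripper_width: 50.1
t 10.3 pos [464.9  63.2  40.5] turn [-0.01 -0.06 -0.16] shift [-3.4 -0.8 20.5] rows>= 1.0 1.0 F [0.3 0.  0.1] w 50.1
3151 [298 167] [342 307] handle [471.   60.2  22.6  83.1 159.1] tool [ 6.8  0.5 29.5]
```

```bash
python3 -m crank '[{"slide":[-4,0,6],"rotation":[0,0,0]},{"slide":[0,0,8],"rotation":[0,0,0]},{"slide":[0,0,4],"rotation":[0,0,0]},{"slide":[0,0,2],"rotation":[0,0,0]},{"slide":[0,0,0],"rotation":[0,0,0]},{"slide":[0,0,0],"rotation":[0,0,0]}]'
python3 -c "
from plant import env; from h import *
s=env.sense();goto(s,(461,65,20),-22)"
```

```text
time: 10.85
eef_pos: [462.1, 65.3, 19.5]
orientation: [[0.926, -0.377, 0.003], [-0.377, -0.926, -0.0], [0.003, -0.001, -1.0]]
ft_force: [-0.4, -1.0, -0.1]
gripper_width: 49.9
t 10.85 pos [462.1  65.3  19.5] turn [-0.06 -0.19 -0.12] shift [-0.9  0.6 -0.5] rows>= 1.0 1.0 F [-0.4 -1.  -0.1] w 49.9
```

```bash
python3 -m crank '[{"slide":[0,0,0],"rotation":[0,0,0]},{"slide":[0,0,0],"rotation":[0,0,0]},{"slide":[0,0,0],"rotation":[0,0,0]},{"slide":[0,0,0],"rotation":[0,0,0]},{"slide":[0,0,0],"rotation":[0,0,0]},{"slide":[0,0,0],"rotation":[0,0,0]}]' 10 50
python3 -m crank '[{"slide":[0,0,-15],"rotation":[0,0,0]},{"slide":[0,0,-25],"rotation":[0,0,0]},{"slide":[0,0,-30],"rotation":[0,0,-3]},{"slide":[0,0,-25],"rotation":[0,0,-6]},{"slide":[0,0,-15],"rotation":[0,0,-6]},{"slide":[0,0,0],"rotation":[0,0,-6]},{"slide":[0,0,0],"rotation":[0,0,-6]},{"slide":[0,0,0],"rotation":[0,0,-4]},{"slide":[0,0,0],"rotation":[0,0,0]}]'
python3 -c "
from plant import env; from h import *
s=env.sense();goto(s,(657.4,-99.4,100),10.8)"
```

```text
time: 11.35
eef_pos: [462.7, 65.3, 20.2]
orientation: [[0.926, -0.376, 0.005], [-0.376, -0.926, -0.0], [0.005, -0.002, -1.0]]
ft_force: [0.2, -1.0, -0.6]
gripper_width: 21.0
time: 12.1
eef_pos: [461.2, 65.2, 135.6]
orientation: [[0.984, 0.18, 0.003], [0.18, -0.984, -0.0], [0.003, 0.001, -1.0]]
ft_force: [0.8, 0.5, -1.0]
gripper_width: 20.9
t 12.1 pos [461.2  65.2 135.6] turn [ 0.05 -0.19 -0.45] shift [161.9 198.4  35.6] rows>= 1.0 7.0 F [ 0.8  0.5 -1. ] w 20.9
```

```bash
python3 -m crank '[{"slide":[8,10,0],"rotation":[0,0,-0.4]},{"slide":[22,27,0],"rotation":[0,0,0]},{"slide":[24,30,0],"rotation":[0,0,0]},{"slide":[24,30,5],"rotation":[0,0,0]},{"slide":[24,30,5],"rotation":[0,0,0]},{"slide":[24,30,5],"rotation":[0,0,0]},{"slide":[16,20,10],"rotation":[0,0,0]},{"slide":[8,8,5],"rotation":[0,0,0]},{"slide":[0,0,0],"rotation":[0,0,0]},{"slide":[0,0,0],"rotation":[0,0,0]}]'
python3 - <<'E'
from plant import env; from h import *
s=env.sense();goto(s,(657.4,-99.4,27),10.8)
p,d=env.snapshot('wrist'); cv2.imwrite('pics/w6.png',p[:,:,::-1])
E
```

```text
time: 12.93
eef_pos: [646.1, -96.8, 100.5]
orientation: [[0.986, 0.165, -0.003], [0.165, -0.986, 0.001], [-0.003, -0.001, -1.0]]
ft_force: [-0.5, -0.5, -0.5]
gripper_width: 21.1
t 12.93 pos [646.1 -96.8 100.5] turn [-0.08  0.15 -1.32] shift [10.6  4.7 73.5] rows>= 1.0 2.0 F [-0.5 -0.5 -0.5] w 21.1
```

View pics/w6.png

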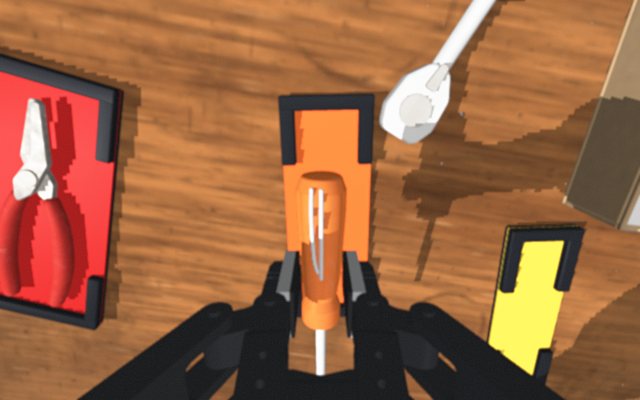

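The driver hangs straight along the tool axis (column 321), above the orange recess. The ratchet at (415,110) is clear of the fingers.

```bash
python3 -m crank '[{"slide":[6,3,8],"rotation":[0,0,-1.2]},{"slide":[4,2,15],"rotation":[0,0,0]},{"slide":[0,0,15],"rotation":[0,0,0]},{"slide":[0,0,10],"rotation":[0,0,0]},{"slide":[0,0,0],"rotation":[0,0,0]},{"slide":[0,0,0],"rotation":[0,0,0]}]'
python3 -c "
from plant import env; from h import *
s=env.sense();goto(s,(657.4,-99.4,26.8),10.8)"
```

```text
time: 13.48
eef_pos: [655.6, -95.7, 49.3]
orientation: [[0.982, 0.191, -0.004], [0.191, -0.982, 0.002], [-0.003, -0.002, -1.0]]
ft_force: [0.4, 0.4, -0.3]
gripper_width: 21.2
t 13.48 pos [655.6 -95.7  49.3] turn [-0.13  0.18  0.18] shift [ 1.1  4.  22.5] rows>= 1.0 1.0 F [ 0.4  0.4 -0.3] w 21.2
```

```bash
python3 -m crank '[{"slide":[1,3.5,5],"rotation":[0,0,0]},{"slide":[0,0.5,7],"rotation":[0,0,0]},{"slide":[0,0,4],"rotation":[0,0,0]},{"slide":[0,0,2],"rotation":[0,0,0]},{"slide":[0,0,0],"rotation":[0,0,0]},{"slide":[0,0,0],"rotation":[0,0,0]}]'
python3 -c "
from plant import env; from h import *
s=env.sense();goto(s,(657.4,-99.4,26.8),10.8)"
```

```text
time: 13.98
eef_pos: [658.0, -99.4, 30.8]
orientation: [[0.982, 0.191, -0.002], [0.191, -0.982, 0.001], [-0.001, -0.001, -1.0]]
ft_force: [-0.0, -0.3, -0.0]
gripper_width: 21.3
t 13.98 pos [658.  -99.4  30.8] turn [-0.08  0.08  0.21] shift [-0.6 -0.1  4. ] rows>= 1.0 1.0 F [-0.  -0.3 -0. ] w 21.3
```

```bash
python3 -m crank '[{"slide":[-0.5,0,3],"rotation":[0,0,0]},{"slide":[0,0,1.5],"rotation":[0,0,0]},{"slide":[0,0,0],"rotation":[0,0,0]},{"slide":[0,0,0],"rotation":[0,0,0]}]'
python3 -m crank '[{"slide":[0,0,0],"rotation":[0,0,0]},{"slide":[0,0,0],"rotation":[0,0,0]},{"slide":[0,0,0],"rotation":[0,0,0]},{"slide":[0,0,0],"rotation":[0,0,0]}]' 40
python3 -m crank '[{"slide":[0,0,-15],"rotation":[0,0,0]},{"slide":[0,0,-30],"rotation":[0,0,0]},{"slide":[0,0,-40],"rotation":[0,0,0]},{"slide":[-20,0,-35],"rotation":[0,0,0]},{"slide":[-30,0,-35],"rotation":[0,0,0]},{"slide":[-30,0,-30],"rotation":[0,0,0]},{"slide":[-20,0,-20],"rotation":[0,0,0]},{"slide":[0,0,0],"rotation":[0,0,0]},{"slide":[0,0,0],"rotation":[0,0,0]},{"slide":[0,0,0],"rotation":[0,0,0]}]'
python3 - <<'E'
from plant import env; from h import *
s=env.sense(); goto(s,(385,244,100),1.5)
p,d=env.snapshot("wrist"); cv2.imwrite("pics/w7.png",p[:,:,::-1]); import pickle; pickle.dump((p,d,s,env.camera_info("wrist")),open("w7.pkl","wb"))
E
```

```text
time: 14.32
eef_pos: [657.9, -99.7, 26.8]
orientation: [[0.982, 0.191, -0.0], [0.191, -0.982, 0.001], [-0.0, -0.001, -1.0]]
ft_force: [0.7, 0.5, 0.9]
gripper_width: 21.2
time: 14.65
eef_pos: [658.4, -99.8, 27.5]
orientation: [[0.982, 0.191, 0.001], [0.191, -0.982, 0.0], [0.001, -0.0, -1.0]]
ft_force: [1.0, 0.1, -0.1]
gripper_width: 40.3
time: 15.48
eef_pos: [560.2, -118.6, 236.2]
orientation: [[0.981, 0.192, 0.0], [0.192, -0.981, -0.001], [0.0, 0.001, -1.0]]
ft_force: [0.6, -0.0, 0.3]
gripper_width: 40.0
t 15.48 pos [ 560.2 -118.6  236.2] turn [ 0.04 -0.02  9.55] shift [-165.6 -367.1  136.2] rows>= 2.0 11.0 F [ 0.6 -0.   0.3] w 40.0
```

View pics/w7.png

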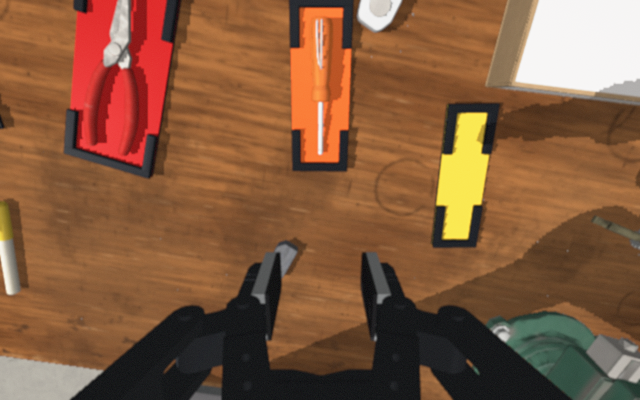

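The screwdriver lies centred in the orange recess: rows 18–155 against a lining of 8–163, column 320 in both. The yellow nest at (467,175) is clear to measure.

```bash
python3 - <<'E'
import pickle; from h import *
p,d,s,i=pickle.load(open("w7.pkl","rb")); c=cam(i,s); H=np.nan_to_num(heights(c,d)[...,2])
uv,_=blob(mask(p,(20,100,60),(35,255,255),roi=(430,98,502,250))); print("yellow",len(uv),rect(c,uv,6))
uv,_=blob(mask(p,(5,150,80),(18,255,255),roi=(285,2,356,172))); print("orange",rect(c,uv,6))
m=np.zeros(H.shape,np.uint8); m[8:160,300:342]=(H[8:160,300:342]>11)*255; uv,_=blob(m); print("driver",rect(c,uv,14))
E
python3 -m crank '[{"slide":[-5,-10,0],"rotation":[0,0,5]},{"slide":[-10,-25,0],"rotation":[0,0,4.5]},{"slide":[-16,-35,0],"rotation":[0,0,0]},{"slide":[-16,-36,0],"rotation":[0,0,0]},{"slide":[-16,-36,0],"rotation":[0,0,0]},{"slide":[-16,-36,5],"rotation":[0,0,0]},{"slide":[-16,-36,10],"rotation":[0,0,0]},{"slide":[-16,-36,10],"rotation":[0,0,0]},{"slide":[-16,-36,15],"rotation":[0,0,0]},{"slide":[-12,-25,20],"rotation":[0,0,0]},{"slide":[-6,-12,20],"rotation":[0,0,0]},{"slide":[0,0,10],"rotation":[0,0,0]},{"slide":[0,0,0],"rotation":[0,0,0]},{"slide":[0,0,0],"rotation":[0,0,0]}]'
python3 - <<'E'
from plant import env; from h import *
s=env.sense();goto(s,(385,244,60),1.5)
p,d=env.snapshot('wrist'); c=cam(env.camera_info('wrist'),s); cv2.imwrite('pics/w8.png',p[:,:,::-1])
H=np.nan_to_num(heights(c,d)[...,2]); m=((H>4)&(H<25)).astype(np.uint8)*255
n,l,st,ce=cv2.connectedComponentsWithStats(m)
for k in range(1,n):
    if st[k,4]>500: v,u=np.where(l==k); print(st[k],rect(c,np.c_[u,v],6))
E
```

```text
yellow 4779 [ 578.  -280.9   54.8  152.2   11.3]
orange [ 640.  -102.6   79.9  168.1   11.1]
driver [ 644.3 -102.4   21.6  132.5   10.5]
time: 16.7
eef_pos: [399.1, 212.7, 123.3]
orientation: [[0.999, 0.023, -0.032], [0.023, -1.0, -0.002], [-0.032, 0.001, -0.999]]
ft_force: [0.3, -0.1, -0.5]
gripper_width: 40.2
t 16.7 pos [399.1 212.7 123.3] turn [ 0.07  1.82 -0.21] shift [-13.3 -31.6  63.3] rows>= 1.0 2.0 F [ 0.3 -0.1 -0.5] w 40.2
[   0    0   51   58 2514] [513.6 413.   30.8  45.5 161.7]
[192   0  84  18 879] [529.  272.1   9.7  54.1  91.3]
[ 399    0  155   44 4966] [524.9 113.6  25.2  99.6  91.3]
[   0  110   39  142 1729] [404.8 461.8  23.5 129.8 149.3]
[ 270  133   23  148 2365] [384.2 243.3  14.8 129.4   1.6]
```

View pics/w8.png

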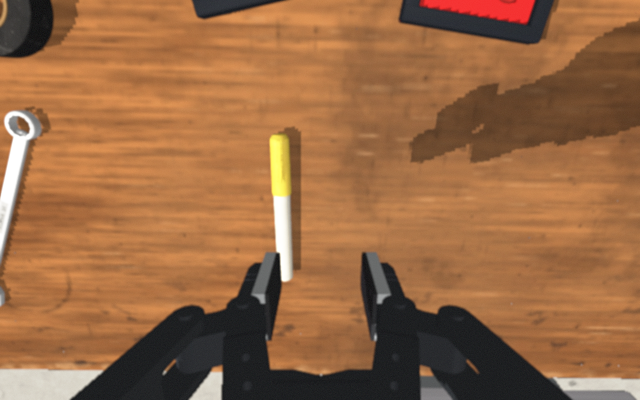

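The marker shows full length from (279,135) to (287,278), measured at about (384.5,243.5) and 1.6°.

```bash
python3 -m crank '[{"slide":[-6,-14,10],"rotation":[0,1.8,0]},{"slide":[-6,-14,20],"rotation":[0,0,0]},{"slide":[-2,-4,20],"rotation":[0,0,0]},{"slide":[0,0,15],"rotation":[0,0,0]},{"slide":[0,0,0],"rotation":[0,0,0]},{"slide":[0,0,0],"rotation":[0,0,0]}]'
python3 -c "
from plant import env; from h import *
s=env.sense();goto(s,(384.5,243.5,20),1.6)"
```

```text
time: 17.25
eef_pos: [391.0, 244.6, 59.4]
orientation: [[1.0, 0.015, 0.01], [0.015, -1.0, 0.002], [0.01, -0.002, -1.0]]
ft_force: [0.0, -0.4, -0.3]
gripper_width: 40.2
t 17.25 pos [391.  244.6  59.4] turn [-0.09 -0.55 -0.72] shift [-6.6  0.9 39.4] rows>= 1.0 1.0 F [ 0.  -0.4 -0.3] w 40.2
```

```bash
python3 -m crank '[{"slide":[-5,1,8],"rotation":[0,-0.5,-0.7]},{"slide":[-1.5,0,10],"rotation":[0,0,0]},{"slide":[0,0,8],"rotation":[0,0,0]},{"slide":[0,0,4],"rotation":[0,0,0]},{"slide":[0,0,0],"rotation":[0,0,0]},{"slide":[0,0,0],"rotation":[0,0,0]}]'
python3 -c "
from plant import env; from h import *
s=env.sense();goto(s,(384.5,243.5,19.5),1.6)
p,d=env.snapshot('wrist'); c=cam(env.camera_info('wrist'),s); cv2.imwrite('pics/w9.png',p[:,:,::-1])
uv,_=blob(mask(p,(20,100,60),(35,255,255),roi=(250,0,400,330))); r=rect(c,uv,8); print(uv.min(0),uv.max(0),r,(s['orientation'].T@(np.r_[r[:2],8]-s['eef_pos'])).round(1))"
```

```text
time: 17.75
eef_pos: [388.3, 242.7, 31.3]
orientation: [[1.0, 0.026, 0.007], [0.026, -1.0, 0.004], [0.007, -0.004, -1.0]]
ft_force: [-0.5, -0.0, 0.8]
gripper_width: 39.8
t 17.75 pos [388.3 242.7  31.3] turn [-0.24 -0.38 -0.09] shift [-3.8 -0.9 11.8] rows>= 1.0 1.0 F [-0.5 -0.   0.8] w 39.8
[305 144] [335 241] [424.  244.1  14.9  49.9   1.6] [35.6 -0.3 23.5]
```

```bash
python3 -m crank '[{"slide":[-4,0,5],"rotation":[-0.2,-0.4,0]},{"slide":[0,0,5],"rotation":[0,0,0]},{"slide":[0,0,2],"rotation":[0,0,0]},{"slide":[0,0,0],"rotation":[0,0,0]},{"slide":[0,0,0],"rotation":[0,0,0]}]'
python3 -m crank '[{"slide":[0,0,0],"rotation":[0,0,0]},{"slide":[0,0,0],"rotation":[0,0,0]},{"slide":[0,0,0],"rotation":[0,0,0]},{"slide":[0,0,0],"rotation":[0,0,0]},{"slide":[0,0,0],"rotation":[0,0,0]},{"slide":[0,0,0],"rotation":[0,0,0]}]' 4 40
python3 -m crank '[{"slide":[0,0,-15],"rotation":[0,0,0]},{"slide":[0,0,-25],"rotation":[0,0,0]},{"slide":[0,0,-30],"rotation":[0,0,-4]},{"slide":[0,0,-30],"rotation":[0,0,-5]},{"slide":[0,0,-20],"rotation":[0,0,-0.5]},{"slide":[0,0,-10],"rotation":[0,0,0]},{"slide":[0,0,0],"rotation":[0,0,0]}]'
python3 -c "
from plant import env; from h import *
s=env.sense();goto(s,(578,-280.5,110),11.3)"
```

```text
time: 18.22
eef_pos: [384.5, 243.0, 19.0]
orientation: [[1.0, 0.027, 0.001], [0.027, -1.0, 0.001], [0.001, -0.001, -1.0]]
ft_force: [0.1, 1.1, 0.1]
gripper_width: 40.0
time: 18.72
eef_pos: [384.8, 243.2, 19.4]
orientation: [[1.0, 0.027, 0.002], [0.027, -1.0, 0.001], [0.002, -0.001, -1.0]]
ft_force: [0.5, 0.2, -0.4]
gripper_width: 12.0
time: 19.3
eef_pos: [383.4, 242.3, 154.0]
orientation: [[0.98, 0.199, -0.003], [0.199, -0.98, -0.001], [-0.003, -0.0, -1.0]]
ft_force: [0.3, -0.1, -0.1]
gripper_width: 12.0
t 19.3 pos [383.4 242.3 154. ] turn [-0.01  0.17  0.2 ] shift [ 88.3 550.8  44. ] rows>= 1.0 14.0 F [ 0.3 -0.1 -0.1] w 12.0
```

```bash
python3 -m crank '[{"slide":[2,12,0],"rotation":[0,0,0.2]},{"slide":[5,28,0],"rotation":[0,0,0]},{"slide":[6,38,0],"rotation":[0,0,0]},{"slide":[6,38,0],"rotation":[0,0,0]},{"slide":[6,38,0],"rotation":[0,0,0]},{"slide":[6,38,0],"rotation":[0,0,0]},{"slide":[6,38,0],"rotation":[0,0,0]},{"slide":[6,38,0],"rotation":[0,0,0]},{"slide":[6,38,0],"rotation":[0,0,0]},{"slide":[6,38,0],"rotation":[0,0,0]},{"slide":[6,38,0],"rotation":[0,0,0]},{"slide":[6,38,0],"rotation":[0,0,0]},{"slide":[6,38,0],"rotation":[0,0,0]},{"slide":[4,25,0],"rotation":[0,0,0]},{"slide":[2,12,0],"rotation":[0,0,0]},{"slide":[0,0,0],"rotation":[0,0,0]},{"slide":[0,0,0],"rotation":[0,0,0]}]'
python3 - <<'E'
from plant import env; from h import *
s=env.sense();goto(s,(578,-280.5,60),11.3)
p,d=env.snapshot('wrist'); cv2.imwrite('pics/w10.png',p[:,:,::-1])
E
```

```text
time: 20.72
eef_pos: [558.3, -250.1, 133.6]
orientation: [[0.981, 0.195, -0.019], [0.195, -0.981, 0.008], [-0.018, -0.011, -1.0]]
ft_force: [-0.1, 1.7, -0.2]
gripper_width: 11.4
t 20.72 pos [ 558.3 -250.1  133.6] turn [-0.64  1.   -0.06] shift [13.4 33.7 73.6] rows>= 1.0 3.0 F [-0.1  1.7 -0.2] w 11.4
```

View pics/w10.png

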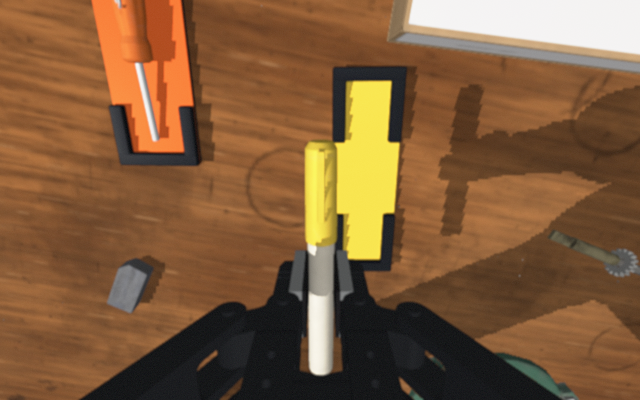

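The marker is held straight on column 320, cap end at row 142. The yellow recess is just right of it at (367,170).

```bash
python3 -c "
from plant import env; from h import *
s=env.sense();c=cam(env.camera_info('wrist'),s)
for q in ((321,142),(320,374)): print((s['orientation'].T@(ray(c,q,s['eef_pos'][2]-11)[0]-s['eef_pos'])).round(1))"
python3 -m crank '[{"slide":[5,12,10],"rotation":[-0.6,1,0]},{"slide":[5,14,20],"rotation":[0,0,0]},{"slide":[3,7,20],"rotation":[0,0,0]},{"slide":[0,0,15],"rotation":[0,0,0]},{"slide":[0,0,0],"rotation":[0,0,0]},{"slide":[0,0,0],"rotation":[0,0,0]}]'
python3 -c "
from plant import env; from h import *
s=env.sense();goto(s,(578,-280.5,26),11.3)"
```

```text
[63.5  0.4  9.9]
[-66.7  -0.1  12.2]
time: 21.27
eef_pos: [576.6, -270.8, 66.2]
orientation: [[0.979, 0.203, -0.002], [0.203, -0.979, 0.003], [-0.001, -0.004, -1.0]]
ft_force: [0.7, 0.2, 0.1]
gripper_width: 11.8
t 21.27 pos [ 576.6 -270.8   66.2] turn [-0.22  0.07  0.42] shift [-0.6  9.8 40.2] rows>= 1.0 2.0 F [0.7 0.2 0.1] w 11.8
```

```bash
python3 -m crank '[{"slide":[0,6,8],"rotation":[-0.2,0,0.4]},{"slide":[0.5,4,10],"rotation":[0,0,0]},{"slide":[0,0,8],"rotation":[0,0,0]},{"slide":[0,0,5],"rotation":[0,0,0]},{"slide":[0,0,0],"rotation":[0,0,0]},{"slide":[0,0,0],"rotation":[0,0,0]}]'
python3 -c "
from plant import env; from h import *
s=env.sense();goto(s,(579,-280.5,26),11.3)"
```

```text
time: 21.77
eef_pos: [580.4, -279.2, 35.5]
orientation: [[0.98, 0.198, 0.002], [0.198, -0.98, -0.002], [0.001, 0.002, -1.0]]
ft_force: [-0.4, -0.1, -0.5]
gripper_width: 11.8
t 21.77 pos [ 580.4 -279.2   35.5] turn [ 0.13 -0.08  0.15] shift [-1.6  1.   9.5] rows>= 1.0 1.0 F [-0.4 -0.1 -0.5] w 11.8
```

```bash
python3 -m crank '[{"slide":[-1.5,1,4],"rotation":[0,0,0]},{"slide":[0,0,4],"rotation":[0,0,0]},{"slide":[0,0,1.5],"rotation":[0,0,0]},{"slide":[0,0,0],"rotation":[0,0,0]},{"slide":[0,0,0],"rotation":[0,0,0]}]'
python3 -c "
from plant import env; from h import *
s=env.sense();goto(s,(579,-280.5,25.6),11.3)"
```

```text
time: 22.18
eef_pos: [579.2, -281.0, 25.8]
orientation: [[0.98, 0.198, 0.003], [0.198, -0.98, -0.003], [0.002, 0.003, -1.0]]
ft_force: [0.2, -0.6, -0.8]
gripper_width: 11.9
t 22.18 pos [ 579.2 -281.    25.8] turn [ 0.18 -0.13  0.13] shift [-0.1 -0.5  0.2] rows>= 1.0 1.0 F [ 0.2 -0.6 -0.8] w 11.9
```

```bash
python3 -m crank '[{"slide":[0,0,0],"rotation":[0,0,0]},{"slide":[0,0,0],"rotation":[0,0,0]},{"slide":[0,0,0],"rotation":[0,0,0]},{"slide":[0,0,0],"rotation":[0,0,0]}]' 36
python3 -m crank '[{"slide":[0,0,-15],"rotation":[0,0,0]},{"slide":[0,0,-30],"rotation":[0,0,0]},{"slide":[0,0,-40],"rotation":[0,0,0]},{"slide":[-15,-15,-35],"rotation":[0,0,6]},{"slide":[-20,-25,-35],"rotation":[0,0,6]},{"slide":[-20,-25,-30],"rotation":[0,0,6]},{"slide":[-10,-15,-15],"rotation":[0,0,6]},{"slide":[0,0,0],"rotation":[0,0,4]},{"slide":[0,0,0],"rotation":[0,0,0]},{"slide":[0,0,0],"rotation":[0,0,0]}]'
python3 - <<'E'
from plant import env; from h import *
s=env.sense(); goto(s,(437,-91.4,60),-17)
p,d=env.snapshot("wrist"); cv2.imwrite("pics/w11.png",p[:,:,::-1]); import pickle; i=env.camera_info("wrist"); pickle.dump((p,d,s,i),open("w11.pkl","wb")); c=cam(i,s); H=np.nan_to_num(heights(c,d)[...,2]); m=((H>4)&(H<30)).astype(np.uint8)*255
n,l,st,ce=cv2.connectedComponentsWithStats(m)
for k in range(1,n):
    if st[k,4]>300: v,u=np.where(l==k); print(st[k],rect(c,np.c_[u,v],11))
E
```

```text
time: 22.52
eef_pos: [579.6, -281.1, 26.5]
orientation: [[0.98, 0.198, 0.004], [0.198, -0.98, -0.003], [0.003, 0.004, -1.0]]
ft_force: [-0.6, 1.5, -0.0]
gripper_width: 35.9
time: 23.35
eef_pos: [511.9, -205.6, 229.9]
orientation: [[0.952, -0.306, 0.006], [-0.306, -0.952, -0.003], [0.007, 0.002, -1.0]]
ft_force: [-0.1, -0.4, -0.5]
gripper_width: 35.8
t 23.35 pos [ 511.9 -205.6  229.9] turn [ 0.09 -0.38 -0.83] shift [-105.   -87.3  169.9] rows>= 1.0 6.0 F [-0.1 -0.4 -0.5] w 35.8
[  104     0   151   170 10608] [ 643.4 -103.1   63.9  172.1   10.5]
[ 307    0  120  172 9029] [ 579.2 -280.6   53.3  168.9   11.7]
[ 536   26  104   29 1329] [ 557.9 -495.    23.8   99.3   72.9]
[    0    65   103   189 11524] [616.  101.8 101.5 196.9 172.9]
[ 494  167  115  142 6600] [ 346.1 -431.4  122.3  186.7  165.2]
[238 237  24  40 682] [438.  -92.4  26.7  53.  162.4]
```

View pics/w11.png

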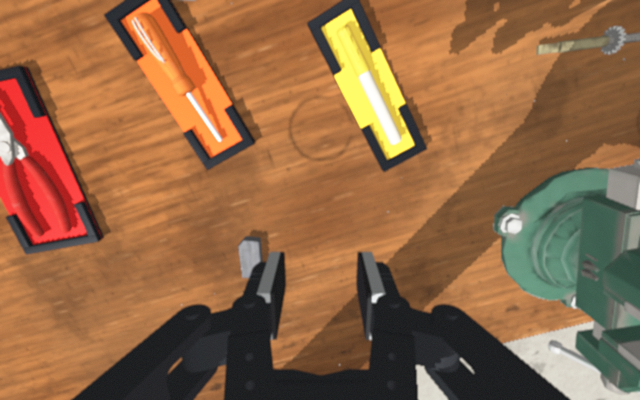

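The marker lies in the middle of the yellow recess, in line with it, and the screwdriver and pliers are unchanged. The stone is at (250,257).

```bash
python3 -m crank '[{"slide":[-5,-5,10],"rotation":[0,-0.3,-0.6]},{"slide":[-15,-12,20],"rotation":[0,0,0]},{"slide":[-20,-17,25],"rotation":[0,0,0]},{"slide":[-20,-17,25],"rotation":[0,0,0]},{"slide":[-20,-17,25],"rotation":[0,0,0]},{"slide":[-15,-12,25],"rotation":[0,0,0]},{"slide":[-6,-5,20],"rotation":[0,0,0]},{"slide":[0,0,10],"rotation":[0,0,0]},{"slide":[0,0,0],"rotation":[0,0,0]},{"slide":[0,0,0],"rotation":[0,0,0]}]' 48
python3 - <<'E'
from plant import env; from h import *
s=env.sense(); goto(s,(437.3,-91.7,20),-17.3)
p,d=env.snapshot("wrist"); cv2.imwrite("pics/w12.png",p[:,:,::-1]); i=env.camera_info("wrist"); c=cam(i,s); H=np.nan_to_num(heights(c,d)[...,2]); m=((H>4)&(H<30)).astype(np.uint8)*255
n,l,st,ce=cv2.connectedComponentsWithStats(m)
for k in range(1,n):
    if st[k,4]>300: v,u=np.where(l==k); print(st[k],rect(c,np.c_[u,v],11))
E
```

```text
time: 24.23
eef_pos: [435.7, -94.8, 54.9]
orientation: [[0.96, -0.281, -0.011], [-0.281, -0.96, 0.001], [-0.01, 0.002, -1.0]]
ft_force: [0.5, -0.1, 1.2]
gripper_width: 48.3
t 24.23 pos [435.7 -94.8  54.9] turn [0.14 0.59 0.98] shift [ 0.6 -3.4 34.9] rows>= 1.0 1.0 F [ 0.5 -0.1  1.2] w 48.3
[ 219    0   75   32 1331] [555.9 -99.4  12.7  34.   73.7]
[617   0  23  50 790] [ 503.6 -267.2    9.1   25.1   10.9]
[ 293  196   44   85 3390] [437.3 -92.   25.   54.6 163.6]
```

```bash
python3 -m crank '[{"slide":[0.5,-3.5,6],"rotation":[0,0.6,0.8]},{"slide":[0,0,10],"rotation":[0,0,0]},{"slide":[0,0,8],"rotation":[0,0,0]},{"slide":[0,0,5],"rotation":[0,0,0]},{"slide":[0,0,0],"rotation":[0,0,0]},{"slide":[0,0,0],"rotation":[0,0,0]}]'
python3 -c "
from plant import env; from h import *
goto(env.sense(),(437.3,-91.8,19.5),-17)"
```

```text
time: 24.78
eef_pos: [442.3, -95.5, 27.8]
orientation: [[0.955, -0.295, 0.008], [-0.295, -0.955, -0.006], [0.01, 0.003, -1.0]]
ft_force: [0.5, 0.1, 0.1]
gripper_width: 47.9
t 24.78 pos [442.3 -95.5  27.8] turn [ 0.2  -0.57 -0.17] shift [-5.8 -2.1  8.3] rows>= 1.0 1.0 F [0.5 0.1 0.1] w 47.9
```

```bash
python3 -m crank '[{"slide":[-5.5,-2,4],"rotation":[0.2,-0.5,-0.2]},{"slide":[0,0,4],"rotation":[0,0,0]},{"slide":[0,0,0],"rotation":[0,0,0]},{"slide":[0,0,0],"rotation":[0,0,0]}]'
python3 -c "
from plant import env; from h import *
goto(env.sense(),(437.3,-91.8,19.5),-17)"
```

```text
time: 25.12
eef_pos: [437.9, -92.2, 20.0]
orientation: [[0.957, -0.292, 0.002], [-0.292, -0.957, -0.0], [0.002, -0.0, -1.0]]
ft_force: [-0.2, -0.7, -0.2]
gripper_width: 47.7
t 25.12 pos [437.9 -92.2  20. ] turn [-0.02 -0.13  0.05] shift [-0.7 -0.2  0.5] rows>= 1.0 1.0 F [-0.2 -0.7 -0.2] w 47.7
```

```bash
python3 -m crank '[{"slide":[0,0,0],"rotation":[0,0,0]},{"slide":[0,0,0],"rotation":[0,0,0]},{"slide":[0,0,0],"rotation":[0,0,0]},{"slide":[0,0,0],"rotation":[0,0,0]},{"slide":[0,0,0],"rotation":[0,0,0]},{"slide":[0,0,0],"rotation":[0,0,0]}]' 12 50
python3 -m crank '[{"slide":[0,0,-15],"rotation":[0,0,0]},{"slide":[0,0,-25],"rotation":[0,0,0]},{"slide":[0,0,-30],"rotation":[0,0,-5]},{"slide":[0,0,-25],"rotation":[0,0,-6]},{"slide":[0,0,-15],"rotation":[0,0,-6]},{"slide":[0,0,0],"rotation":[0,0,-6]},{"slide":[0,0,0],"rotation":[0,0,-5]},{"slide":[0,0,0],"rotation":[0,0,-1]},{"slide":[0,0,0],"rotation":[0,0,0]}]'
python3 - <<'E'
from plant import env; from h import *; import pickle
goto(env.sense(),(574.2,273.9,100),12.6)
p,d,s,i=pickle.load(open("w4.pkl","rb")); c=cam(i,s); H=np.nan_to_num(heights(c,d)[...,2]); m=((H>3)&(H<30)).astype(np.uint8)*255
n,l,st,ce=cv2.connectedComponentsWithStats(m)
for k in range(1,n):
    if st[k,4]>300: v,u=np.where(l==k); print(st[k],rect(c,np.c_[u,v],12))
E
```

```text
time: 25.62
eef_pos: [438.1, -92.2, 20.5]
orientation: [[0.957, -0.291, 0.003], [-0.291, -0.957, -0.001], [0.003, -0.0, -1.0]]
ft_force: [0.4, -0.7, -1.7]
gripper_width: 23.5
time: 26.37
eef_pos: [436.8, -91.7, 135.2]
orientation: [[0.973, 0.231, 0.0], [0.231, -0.973, 0.0], [0.001, -0.0, -1.0]]
ft_force: [0.4, -0.0, -0.5]
gripper_width: 23.2
t 26.37 pos [436.8 -91.7 135.2] turn [-0.02 -0.03  0.73] shift [ 213.8 -326.8   35.2] rows>= 1.0 10.0 F [ 0.4 -0.  -0.5] w 23.2
[  272     0    98   192 16932] [614.8 105.   93.7 191.8 172.9]
[ 479    0   81  140 8582] [ 627.7 -102.4   66.2  140.3   10.4]
[ 130  112   91   94 4762] [575.1 271.8  68.4  90.6  12.6]
[  23  184   71   59 2791] [531.1 428.1  68.4  83.5 108.7]
[ 349  190   42   96 1199] [450.4  69.5  23.  129.8 157.9]
[482 213  36  43 972] [438.8 -89.2  30.9  53.  162.9]
[   0  239   28  141 1407] [396.9 542.9  35.5 229.1 155.7]
[222 254  17  40 381] [425.4 242.2  15.4  55.6   0.6]
[  56  262   35  113 1005] [379.6 469.5  29.1 194.4 153.7]
```

```bash
python3 -m crank '[{"slide":[6,-9,0],"rotation":[0,0,0.7]},{"slide":[16,-25,0],"rotation":[0,0,0]},{"slide":[20,-31,0],"rotation":[0,0,0]},{"slide":[20,-31,0],"rotation":[0,0,0]},{"slide":[20,-31,0],"rotation":[0,0,0]},{"slide":[20,-31,0],"rotation":[0,0,0]},{"slide":[20,-31,0],"rotation":[0,0,0]},{"slide":[20,-31,0],"rotation":[0,0,0]},{"slide":[20,-31,0],"rotation":[0,0,0]},{"slide":[18,-27,0],"rotation":[0,0,0]},{"slide":[10,-14,0],"rotation":[0,0,0]},{"slide":[0,0,0],"rotation":[0,0,0]},{"slide":[0,0,0],"rotation":[0,0,0]}]'
python3 - <<'E'
from plant import env; from h import *
s=env.sense();goto(s,(574.5,273.2,60),12.6)
p,d=env.snapshot('wrist'); cv2.imwrite('pics/w13.png',p[:,:,::-1])
E
```

```text
time: 27.45
eef_pos: [565.2, 248.4, 125.8]
orientation: [[0.984, 0.179, -0.013], [0.179, -0.984, -0.001], [-0.013, -0.001, -1.0]]
ft_force: [0.5, 0.0, -0.5]
gripper_width: 23.6
t 27.45 pos [565.2 248.4 125.8] turn [-0.08  0.73 -2.3 ] shift [ 14.5 -22.2  65.8] rows>= 1.0 2.0 F [ 0.5  0.  -0.5] w 23.6
```

View pics/w13.png

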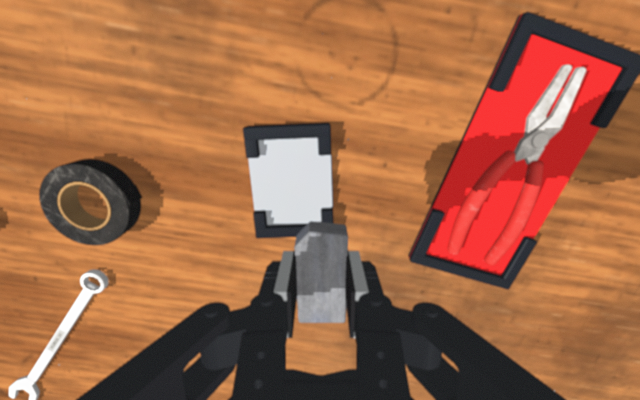

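The stone is held square on column 321. The grey recess is ahead of it at (293,180), and the tape at (90,200) is clear.

```bash
python3 -m crank '[{"slide":[6,-10,8],"rotation":[0,0.7,-2.2]},{"slide":[6,-8,15],"rotation":[0,0,0]},{"slide":[2,-4,20],"rotation":[0,0,0]},{"slide":[0,0,15],"rotation":[0,0,0]},{"slide":[0,0,0],"rotation":[0,0,0]},{"slide":[0,0,0],"rotation":[0,0,0]}]'
python3 - <<'E'
from plant import env; from h import *
s=env.sense();goto(s,(574.5,273.2,27),12.6)
p,d=env.snapshot('wrist'); cv2.imwrite('pics/w14.png',p[:,:,::-1]); c=cam(env.camera_info('wrist'),s); H=np.nan_to_num(heights(c,d)[...,2]); m=((H>3)&(H<30)).astype(np.uint8)*255
n,l,st,ce=cv2.connectedComponentsWithStats(m)
for k in range(1,n):
    if st[k,4]>500: v,u=np.where(l==k); print(st[k],rect(c,np.c_[u,v],12))
E
```

```text
time: 28.0
eef_pos: [574.3, 269.0, 64.0]
orientation: [[0.976, 0.216, 0.0], [0.216, -0.976, 0.001], [0.0, -0.001, -1.0]]
ft_force: [0.8, 0.3, -0.1]
gripper_width: 23.4
t 28.0 pos [574.3 269.   64. ] turn [-0.06 -0.02 -0.15] shift [ 1.1 -4.1 37. ] rows>= 1.0 1.0 F [ 0.8  0.3 -0.1] w 23.4
[  454    29   186   337 32442] [616.5 108.7 100.8 195.6 172.9]
[ 255  158  114  118 8704] [583.4 275.8  64.6  75.8  12.7]
[   0  192  121  109 9489] [529.3 425.3  70.7  80.  174.4]
[   8  325   69   75 1403] [431.5 446.2  20.1  90.4 147.7]
```

```bash
python3 -m crank '[{"slide":[1.5,-4.5,6],"rotation":[0,0,0]},{"slide":[0,0,10],"rotation":[0,0,0]},{"slide":[0,0,8],"rotation":[0,0,0]},{"slide":[0,0,5],"rotation":[0,0,0]},{"slide":[0,0,0],"rotation":[0,0,0]},{"slide":[0,0,0],"rotation":[0,0,0]}]'
python3 -c "
from plant import env; from h import *
goto(env.sense(),(575.2,273.7,26.7),12.6)"
```

```text
time: 28.55
eef_pos: [576.3, 273.4, 35.1]
orientation: [[0.977, 0.214, 0.005], [0.214, -0.977, 0.002], [0.005, -0.001, -1.0]]
ft_force: [-0.9, -0.7, -1.3]
gripper_width: 23.9
t 28.55 pos [576.3 273.4  35.1] turn [-0.08 -0.29 -0.22] shift [-1.  -0.6  8.4] rows>= 1.0 1.0 F [-0.9 -0.7 -1.3] w 23.9
```

```bash
python3 -m crank '[{"slide":[-1,-0.5,4],"rotation":[0,-0.3,-0.2]},{"slide":[0,0,3.5],"rotation":[0,0,0]},{"slide":[0,0,1],"rotation":[0,0,0]},{"slide":[0,0,0],"rotation":[0,0,0]},{"slide":[0,0,0],"rotation":[0,0,0]}]'
python3 -c "
from plant import env; from h import *
goto(env.sense(),(575.2,273.7,26.7),12.6)"
```

```text
time: 28.97
eef_pos: [575.6, 273.8, 26.5]
orientation: [[0.976, 0.218, 0.0], [0.218, -0.976, 0.002], [0.0, -0.001, -1.0]]
ft_force: [-0.2, -0.5, -1.0]
gripper_width: 23.5
t 28.97 pos [575.6 273.8  26.5] turn [-0.08 -0.02  0.01] shift [-0.4  0.1 -0.2] rows>= 1.0 1.0 F [-0.2 -0.5 -1. ] w 23.5
```

Release, then back off to a height from which all the nests can be seen.

```bash
python3 -m crank '[{"slide":[0,0,0],"rotation":[0,0,0]},{"slide":[0,0,0],"rotation":[0,0,0]},{"slide":[0,0,0],"rotation":[0,0,0]},{"slide":[0,0,0],"rotation":[0,0,0]}]' 42
python3 -m crank '[{"slide":[0,0,-15],"rotation":[0,0,0]},{"slide":[0,0,-30],"rotation":[0,0,0]},{"slide":[0,0,-40],"rotation":[0,0,0]},{"slide":[-10,30,-20],"rotation":[0,0,3]},{"slide":[-14,38,-8],"rotation":[0,0,3]},{"slide":[-14,38,-8],"rotation":[0,0,3]},{"slide":[-14,38,-8],"rotation":[0,0,3]},{"slide":[-14,38,-20],"rotation":[0,0,0]},{"slide":[-10,38,-30],"rotation":[0,0,0]},{"slide":[-10,36,-30],"rotation":[0,0,0]},{"slide":[-5,20,-20],"rotation":[0,0,0]},{"slide":[0,0,0],"rotation":[0,0,0]},{"slide":[0,0,0],"rotation":[0,0,0]},{"slide":[0,0,0],"rotation":[0,0,0]}]'
python3 - <<'E'
from plant import env; from h import *
import pickle
s=env.sense();goto(s,(500,0,250),0)
p,d=env.snapshot('wrist'); cv2.imwrite('pics/w15.png',p[:,:,::-1]); pickle.dump((p,d,s,env.camera_info("wrist")),open("w15.pkl","wb"))
E
```

```text
time: 29.3
eef_pos: [576.2, 274.0, 27.4]
orientation: [[0.976, 0.218, 0.002], [0.218, -0.976, 0.002], [0.002, -0.002, -1.0]]
ft_force: [0.8, 0.7, 0.0]
gripper_width: 42.2
time: 30.47
eef_pos: [507.1, -0.6, 254.1]
orientation: [[1.0, 0.002, 0.008], [0.002, -1.0, -0.001], [0.008, 0.002, -1.0]]
ft_force: [-0.2, -0.5, -0.1]
gripper_width: 42.2
t 30.47 pos [507.1  -0.6 254.1] turn [ 0.09 -0.44  0.12] shift [-7.1 -0.6  4.1] rows>= 1.0 1.0 F [-0.2 -0.5 -0.1] w 42.2
```

View pics/w15.png

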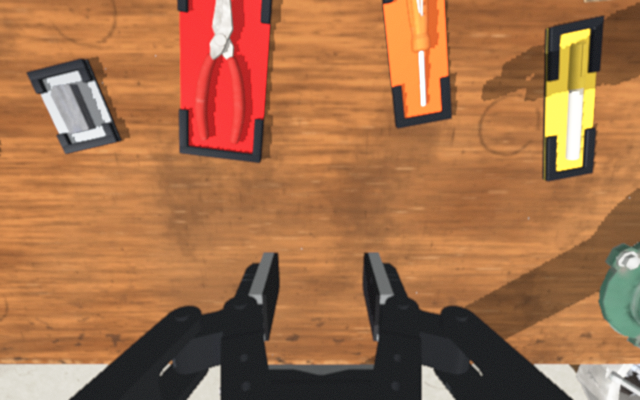

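All four tools sit in their nests. I'll check the stone and marker numerically.

```bash
python3 - <<'E'
import pickle; from h import *
p,d,s,i=pickle.load(open("w15.pkl","rb")); c=cam(i,s); H=np.nan_to_num(heights(c,d)[...,2])
for n,lo,hi,roi in (("grey",(0,0,185),(180,45,255),(25,55,122,156)),("yellow",(20,100,60),(35,255,255),(540,12,608,184))):
    uv,_=blob(mask(p,lo,hi,roi=roi)); print(n,"lining",rect(c,uv,6))
    u0,v0,u1,v1=roi; m=np.zeros(H.shape,np.uint8); m[v0:v1,u0:u1]=((H>3)[v0:v1,u0:u1])*255; uv,_=blob(m); print("  nest outside",rect(c,uv,12))
    m[v0:v1,u0:u1]=((H>14.5)[v0:v1,u0:u1])*255; uv,_=blob(m); print("  object",rect(c,uv,18),"top z",np.percentile(H[uv[:,1],uv[:,0]],[10,50,90]).round(1))
    if n=="grey":
        X=ray(c,uv,18)[:,:2]; print(X.mean(0).round(1))
E
```

```text
grey lining [572.6 280.7  51.3  71.   13. ]
  nest outside [575.1 270.8  70.7  90.7  12.6]
  object [574.5 272.   28.5  51.2  13.5] top z [17.5 19.3 20.4]
[574.3 272.1]
yellow lining [ 579.3 -280.    55.3  166.7   11.6]
  nest outside [ 579.6 -277.1   59.   169.9   11.6]
  object [ 581.  -278.6   15.5  124.7   11.7] top z [15.7 18.6 20.7]
```

```bash
python3 -c "
from plant import env
print(env.finish_job())"
```

```text
the job is handed in; nothing more can be done
None
```

I put the pliers, screwdriver, paint marker and oil stone, in that order, each into its own nest. I handed the job in at about 30.5 s, with the arm raised to about 250 mm and touching nothing. I didn't move the arm towards the tape roll or the strut; neither was in the last picture, and I didn't re-measure them.

The last wrist picture shows all four tools inside their recesses:

| Tool | Offset from nest centre | Angle to nest | When measured |
|---|---|---|---|
| Pliers | about 1 mm | within 2° | just after placing |
| Screwdriver | about 1–2 mm | within 1° | just after placing |
| Marker | about 2 mm | within 0.5° | end |
| Oil stone | about 1–2 mm | within 1° | end |

- **Lying flat:** the stone's top measured about 19 mm above the bench, as expected for lying on the recess floor. The marker's was 18.6 mm (median), with depth noise of a few mm. I didn't check the pliers' or screwdriver's heights as closely.
- **Checks that disagreed:** for the grey nest, the lining centre came out about 7–10 mm off sideways in the last picture because the stone hides part of it. For the orange nest, one lining outline also caught the screwdriver handle. I set both aside and used the nest outlines and earlier unobstructed views, which agreed to within 2–3 mm.

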